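Bolt down the trellis foot with the click wrench

TASK

Slide the green trellis foot flat along the tiles until the closed end of its slot is fully home against the anchor bolt, and let go of it. Then turn the torque wrench that is already on the bolt clockwise, pressing at the yellow mark on its grip, until its hinge clearly breaks over; stop there without driving the hinge on to its stop, ease off so that the wrench snaps straight again, and leave it on the bolt. Push the foot gently against the bolt, keep it standing, and leave the pot, mister and jar where they are.

Things in the scene. Friction and masses are not known exactly. Their poses are not given: they have to be found in the camera images.
- anchor: The fixed upright M8 anchor bolt: origin where its axis leaves the tile top (z = 0); its yaw means nothing. Bare shank 8 mm thick up to 6.5 mm. Bolt, socket and wrench turn as one, no ratchet. Clockwise seen from above tightens. It is only hand-run: the torque to turn it rises steadily from 1.5-2 N m to 2.6 N m after a further 0.35 to 0.65 rad (unknown beforehand). It stays where it is left.
- washer (a point): On the bolt axis, underside of the steel washer, 6.5 mm above the tiles, 1.5 mm clear of the foot's plate (a soft rubber seal fills the gap to the plate and does not resist it). Above: steel washer 24 mm across to 8.5 mm high, hex head, chrome socket 20 mm across to 37 mm, wrench head 31 mm across to 57 mm.
- foot: Loose dark green steel trellis foot, about 0.45 kg. Origin on its underside (on the tiles) below the centre of its post; x points along the plate to the open slot mouth, z up. Plate 5 mm thick, 60 mm wide, from x = -30 to 113 mm. Post: square tube 25.5 x 25.5 mm, sides along x and y, 110 mm high, flanked by thin gussets up to 37 mm high at x = 10 to 56 mm. Dragging it takes 2 to 6 N.
- slot_end (a point): Point on the foot's plate at x = 85, y = 0, z = 5 mm of the foot: it lies on the bolt axis when the foot is home. The slot's closed end wall is 4 mm (the bolt's radius) behind it, at x = 81 mm. The slot is 11 mm wide, along x.
- slot_mouth (a point): Middle of the open end of the slot, at x = 113, y = 0, z = 5 mm of the foot. The slot flares to about 22 mm wide over the last 12 mm before it. At the start it is 20 to 60 mm short of the bolt and points roughly at it.
- wrench: Handle of the click torque wrench, level, axis 48 mm above the tiles, on the side of the bolt away from the foot's post. Origin on the vertical break-over hinge pin, 35 mm from the bolt axis; x points along the handle to its free end, z up. Chrome tube 21 mm thick to x = 75 mm, black rubber grip 25.6 mm thick to x = 193 mm, steel end knob to 213 mm.
- wrench_head: Chrome head of the wrench, on the socket. Origin on the bolt axis at z = 0; x points along its neck to the hinge pin, parallel to the handle's x while the wrench is straight. At the set torque the hinge gives way: the handle swings clockwise about the pin relative to the head and the bolt stops turning. Stop at 0.16 rad (9 degrees): beyond, the bolt is overtightened.
- hinge_pin (a point): Axis of the break-over hinge at the handle's height. Force at the yellow mark, square to the handle: about 8 to 12 N to turn the bolt at first, 14 to 15 N when the hinge breaks, then falling as it bends: about 2 N less at 0.05 rad, 3.5 N less at 0.08 rad, near 8 N just before the stop. Let off, it springs straight.
- grip_mark (a point): Centre of the 6 mm wide yellow band around the black grip: on the handle axis, 140 mm from the hinge pin, 175 mm from the bolt axis, 48 mm above the tiles. Press here.
- pot: Glazed green pot with a leafy plant, 134 mm across, 104 mm tall (leaves to about 200 mm), origin under its centre, standing 21 mm up on a clear acrylic turntable 180 mm across. Leave alone.
- mister: Chrome plant mister with brass spray head, 72 mm across, about 185 mm tall, origin under its centre. Leave alone.
- jar: Glass jar with steel twist cap, 72 mm across, 90 mm tall, origin under its centre. Leave alone.
There are look-alikes about, which are no part of the job. Leave any orange or pink look-alike of the foot alone.

How it is judged (in metres and radians):
On the way, in this order (a step that is already met when the one before it is completed fails the run):
1. the trellis foot is slid home: bolt within 2 mm of the slot's closed end, foot flat on the tiles (x of anchor in the frame of foot between 0.082 and 0.087 m and y of anchor in the frame of foot between -0.004 and 0.004 m and angle between foot's own z axis and vertical below 0.05 rad and contact force between the fingers and foot below 0.5 N), for 0.2 s.
2. with the foot home, the wrench's hinge is broken over (bent more than 0.05 rad) (angle between the x axis of wrench and the x axis of wrench_head, either way round above 0.05 rad and x of anchor in the frame of foot below 0.087 m), for 0.1 s.
At the end, for the whole second after the job is handed in: The foot rests flat on the tiles with the bolt within 2 mm of the closed end of its slot, released and at rest; the wrench, after having broken over, is straight again within 0.02 rad, still and released on the bolt (x of anchor in the frame of foot between 0.082 and 0.087 m and y of anchor in the frame of foot between -0.004 and 0.004 m and angle between foot's own z axis and vertical below 0.05 rad and linear speed of foot below 0.02 m/s and angle between the x axis of wrench and the x axis of wrench_head, either way round below 0.02 rad and angular speed of wrench below 0.05 rad/s); the robot touches nothing.
It fails at once if the foot is rammed against the bolt or wrench (more than 40 N) (contact force between foot and anchor above 40 N).
It fails at once if the wrench hinge is driven on towards its stop (bent more than 0.145 rad): bolt overtightened (angle between the x axis of wrench and the x axis of wrench_head, either way round above 0.145 rad).
It fails at once if the foot is tipped (more than 0.2 rad) (angle between foot's own z axis and vertical above 0.2 rad).
It fails at once if the pot, mister or jar is shifted more than 20 mm (distance of any of pot, mister, jar from where it was at the start of the episode above 0.02 m).
It also fails if it takes over 72 s, if anything falls off the work surface, if the arm or the gripper's body presses on something with over 40 N, if the wrist force passes 120 N, or if a joint passes its speed limit or range.

ROBOT

A 7-joint arm with a two-finger parallel gripper is mounted at the origin on the work surface. World frame = base frame: x ahead of the robot, y to its left, z up, the work surface at z = 0. Lengths are in mm, angles in rad, forces in N, time in s.
With the tool pointing down it reaches from about 400 to 875 mm from the base axis. Payload 4.4 kg.
Tool frame: the origin (TCP) lies at the very end of the fingers, on their centre line; the grasp point (between the pads) lies 19 mm behind it; y points along the fingers, z is the direction in which the jaws open and shut, and the axes are right-handed (so a half turn about y gives the same grasp; the last joint's range is limited). The gripper opens to 85 mm and grips with 20 to 120 N. Pads are 22 mm wide; open, the fingers measure 114 mm over their backs; the gripper's body (76 mm by 85 mm) begins 54 mm behind the grasp point. The pads swing forward as they close: fully open they stand 13 mm farther back than shut.
Start: joints at [-1.211, 0.628, 0.038, 1.517, -0.027, 0.996, -0.02], TCP at [268.461, 591.985, 231.313] pointing down, gripper open.
Joint ranges: [-3.06, 3.06], [-0.37, 2.12], [-1.25, 1.32], [0.18, 2.47], [-1.1, 4.24], [0.23, 1.98], [-2.94, 2.94]. Speed limits (rad/s): [2.57, 2.57, 3.14, 3.14, 3.14, 3.14, 3.14].

INTERFACE

Orientations are given as [roll, pitch, yaw] about the fixed x, y, z axes, in that order (R = Rz(yaw) Ry(pitch) Rx(roll)).
In Python, from cell import read_state, get_image, finish_job gives the robot as it stands. The module is installed in compiled form; this text tells all that it offers.
- The arm moves only by the tool servo_tool, never from a script. Its argument "increments" is a list of rows, each an object of numbers: "dx", "dy", "dz": the shift along the world's x, y, z in cm; "ax", "ay", "az": the turn, a rotation vector about the world's x, y, z in rad; "claw": the closure, from -1 (fully open) to 1 (shut). A call has 1 to 8 rows; each row is the pose to reach, as a shift and turn from the pose commanded when the call began; what a row does not reach only later rows make up. A row lasts 1/12 s, in which the tool goes at most 41.7 mm and 7.16 degrees, less where a joint would pass 70% of its speed; a pose out of reach is approached as far as the arm can. A call with a gripper value outside its range is refused whole. The fingers move at their own pace and stop on an object; the grip force is fixed at half the most. Time passes only in rows, so rows that repeat a pose let the fingers close. It gives the time, the measured TCP pose, the force and the opening at its end, in the units of the state.
- read_state(): the state, without advancing time (a new reading comes with each control period).
- get_image(name): name is "scene" or "top"; returns a dict with "color" (420x560x3 uint8, red, green, blue), "fov_y" (degrees; the focal length in pixels is half the picture's height over the tangent of half this angle, whatever the lens; pixels are square), "cx", "cy" (the principal point, pixels), "k1" (the pictures are not rectified: a ray, as slopes to the right and down, at radius r is drawn at 1 + k1 r^2 times it, then the intrinsics apply), "R" (3x3) and "t" (3): a world point X has camera coordinates R X + t. Camera axes: x right, y down, z forward; pixel columns grow to the right and rows downward; lengths in mm; the calibration is good to about 2 mm. A picture is of the moment at which its call begins. There is no depth.
- finish_job(): hands the job in, once; it reports no verdict.
The state is a dict: "clock": time; "qpos": joint angles; "qd": joint speeds; "tau": joint torques, N m; "eef_pos": TCP position; "tool_rot": TCP orientation; "force": force on the tool from outside, world axes, zero at the start; "torque": the same for the moment, N m; "width": finger opening in mm.
Only numpy, scipy, OpenCV 4.12 (cv2) and the standard library are available. Lean on these libraries where they do the work, as an engineer would, in place of code of your own. Each camera call takes 0.05 s, during which the arm holds its last target.

## Working session

There is one attempt and no reset: what is moved stays moved. The work goes in short steps, Python scripts to look and compute and a tool call to move; the robot and the scene stay as the last step left them, time stands still between calls to the robot, and variables do not carry over. Pictures are saved under pics/ and viewed, and the job is handed in when it is done.

Besides the shell and the picture viewer there is one more tool, called after "Call:" as a command line: name --argument value ..., lists and objects as JSON in quotes. servo_tool: Moves the arm, as the interface text tells. Its arguments: {"type":"object","properties":{"increments":{"type":"array","items":{"type":"object","properties":{"dx":{"type":"number"},"dy":{"type":"number"},"dz":{"type":"number"},"ax":{"type":"number"},"ay":{"type":"number"},"az":{"type":"number"},"claw":{"type":"number"}}}}},"required":["increments"]}

```bash
mkdir -p pics
cat > h.py <<'E'
import numpy as np, cv2
from cell import read_state,get_image,finish_job
def K(im):
    f=420/2/np.tan(np.radians(im['fov_y'])/2); return np.array([[f,0,im['cx']],[0,f,im['cy']],[0,0,1.]])
def ray(im,u,v):
    p=cv2.undistortPoints(np.array([[[u,v]]],float),K(im),np.array([im['k1'],0,0,0,0.])) if False else None
    k=K(im); a=np.array([(u-k[0,2])/k[0,0],(v-k[1,2])/k[1,1]]); s=a.copy()
    for _ in range(30): s=a/(1+im['k1']*(s@s))
    R=np.array(im['R']);t=np.array(im['t'])
    return -R.T@t, R.T@np.array([s[0],s[1],1])
def atz(im,u,v,z):
    o,d=ray(im,u,v); return o+d*(z-o[2])/d[2]
def proj(im,X):
    c=np.array(im['R'])@np.array(X,float)+np.array(im['t']); s=c[:2]/c[2]; s=s*(1+im['k1']*(s@s)); k=K(im)
    return s*k[0,0]+k[:2,2]
def tri(imA,a,imB,b):
    o1,d1=ray(imA,*a);o2,d2=ray(imB,*b)
    A=np.stack([d1,-d2],1); x=np.linalg.lstsq(A,o2-o1,rcond=None)[0]
    p,q=o1+d1*x[0],o2+d2*x[1]; return (p+q)/2,np.linalg.norm(p-q)
def save(im,name,crop=None,s=1):
    c=im['color'][:,:,::-1]
    if crop: c=c[crop[1]:crop[3],crop[0]:crop[2]]
    cv2.imwrite('pics/'+name,cv2.resize(c,None,fx=s,fy=s,interpolation=cv2.INTER_CUBIC))
E
python3 - <<'E'
from h import *
import pickle
s=read_state();print(s)
for n in('scene','top'):
    im=get_image(n);save(im,n+'0.png');pickle.dump(im,open(n+'0.pkl','wb'))
    print(n,im['fov_y'],im['cx'],im['cy'],im['k1'],-np.array(im['R']).T@im['t'])
E
```

```text
{'clock': 0.0, 'qpos': array([-1.21078854,  0.62938093,  0.03838923,  1.51839277, -0.02699101,
        0.99632088, -0.01996637]), 'qd': array([ 1.48138820e-03, -6.69745343e-04,  1.28338896e-03, -1.41212102e-03,
       -1.87453586e-05, -7.33551761e-04, -1.03540249e-03]), 'tau': array([-3.11073682e-04, -5.63409770e+01,  1.22566290e+00, -1.93453288e+01,
        1.09278582e-02,  1.05569747e-02,  1.70666532e-06]), 'eef_pos': array([268.16658488, 591.38844231, 230.3576761 ]), 'tool_rot': array([-1.57278187e+00, -5.25444425e-06, -4.25727172e-01]), 'force': array([ 0.31372051, -0.30762713,  0.02813308]), 'torque': array([-0.05208686, -0.01346205, -0.02737677]), 'width': 85.42029013320482}
scene 52.793463673581726 270.63752254907325 216.33991672164345 -0.11876657163333791 [ 955.56441418 -657.79544693  673.81317078]
top 50.65466238341747 273.3050144262633 214.05499909344107 -0.04237536961664115 [ 431.27858523   48.56357019 1337.89900334]
```

View pics/scene0.png

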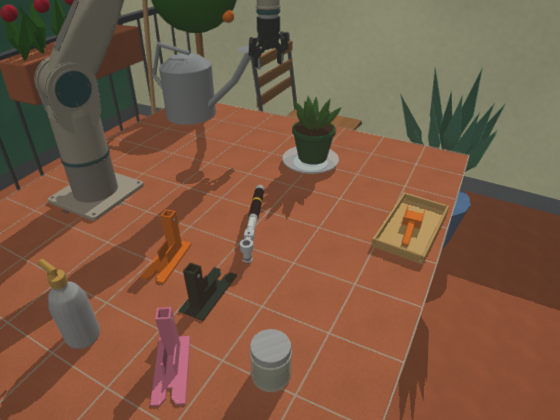

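View pics/top0.png

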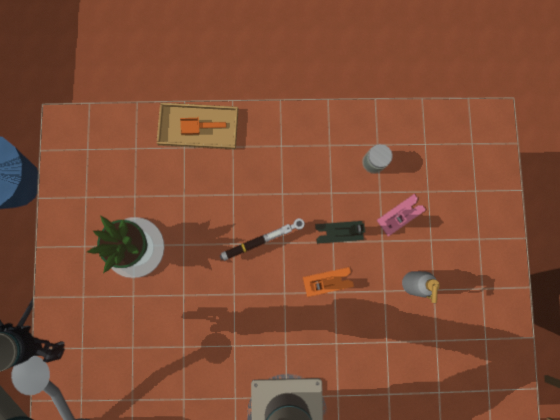

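Run:
```python
from h import *
import pickle
a=pickle.load(open('scene0.pkl','rb'));b=pickle.load(open('top0.pkl','rb'))
save(a,'sc1.png',(170,170,300,330),4.6) if 0 else save(a,'sc1.png',(150,175,300,325),4)
save(b,'tp1.png',(210,190,380,310),4.7)
```

```text
(no output)
```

View pics/sc1.png

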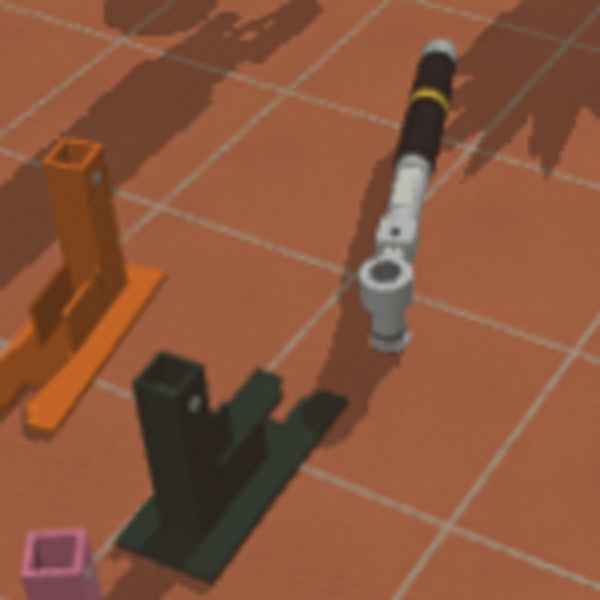

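View pics/tp1.png

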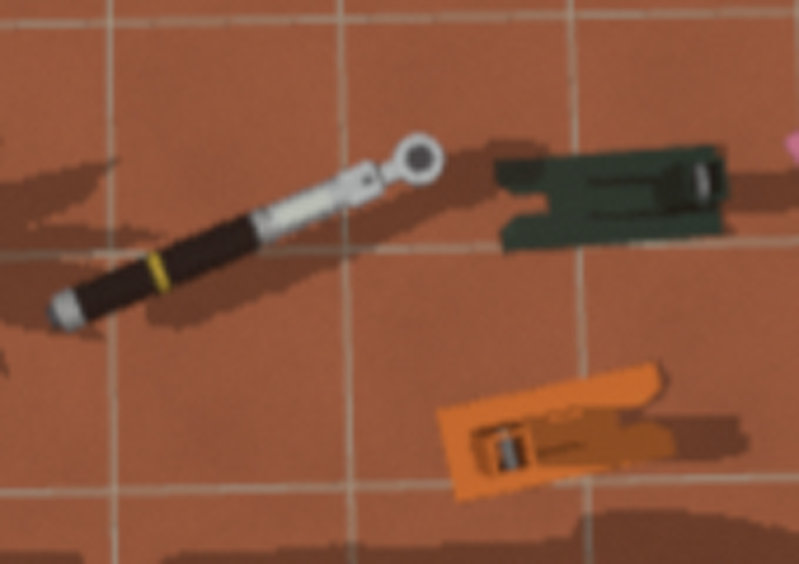

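Run:
```python
from h import *
import pickle
a=pickle.load(open('scene0.pkl','rb'));b=pickle.load(open('top0.pkl','rb'))
T=lambda u,v:((u+.5)/4.7+209.5,(v+.5)/4.7+189.5)
S=lambda u,v:((u+.5)/4+149.5,(v+.5)/4+174.5)
r=lambda x:np.round(x,1)
print('head',r(atz(b,*T(418,158),57)),r(atz(a,*S(387,271),57)),tri(b,T(418,158),a,S(387,271)))
print('mark top',r(atz(b,*T(157,272),60.8)), 'scene', r(atz(a,*S(430,97),60.8)))
print('knob end',r(atz(b,*T(66,310),48)))
print('pin top',r(atz(b,*T(368,180),58)),r(atz(a,*S(395,231),58)))
print('post top scene',r(atz(a,*S(172,373),110)), 'top',r(atz(b,*T(704,184),110)))
for n,p in dict(rl=(722,147),rr=(723,235),ml=(497,165),mr=(505,250),slotTipL=(497,190),vL=(548,193),vR=(548,211)).items(): print(n,r(atz(b,*T(*p),5)))
for n,p in dict(rA=(118,542),rB=(212,582),m=(345,402)).items(): print(n,r(atz(a,*S(*p),5)))
```

```text
head [553.5 -44.3  57. ] [552.  -42.8  57. ] (array([553.230839  , -44.26403643,  58.60185544]), np.float64(0.36525114457376107))
mark top [486.  117.3  60.8] scene [489.7 115.4  60.8]
knob end [464.2 174.3  48. ]
pin top [540.4 -13.   58. ] [538.3 -10.6  58. ]
post top scene [ 533.5 -209.8  110. ] top [ 530.  -209.9  110. ]
rl [ 562.2 -244.7    5. ]
rr [ 505.4 -242.9    5. ]
ml [553.1 -98.8   5. ]
mr [ 498.4 -102.3    5. ]
slotTipL [537.  -98.3   5. ]
vL [ 534.5 -131.1    5. ]
vR [ 522.9 -130.7    5. ]
rA [ 506.2 -242.5    5. ]
rB [ 564.7 -240.8    5. ]
m [555.7 -99.8   5. ]
```

Call:
servo_tool --increments '[{"dx": 10.0,"dy": -33.0,"dz": 0,"az": -0.6},{"dx": 10.0,"dy": -33.0,"dz": 0,"az": -0.6},{"dx": 10.0,"dy": -33.0,"dz": 0,"az": -0.6},{"dx": 10.0,"dy": -33.0,"dz": 0,"az": -0.6},{"dx": 10.0,"dy": -33.0,"dz": 0,"az": -0.6},{"dx": 10.0,"dy": -33.0,"dz": 0,"az": -0.6},{"dx": 10.0,"dy": -33.0,"dz": 0,"az": -0.6},{"dx": 10.0,"dy": -33.0,"dz": 0,"az": -0.6}]'

```text
invalid input at $.increments[0]: expected keys dx, dy, dz, ax, ay, az, claw
```

Call:
servo_tool --increments '[{"dx": 10,"dy": -33,"dz": 0,"ax": 0,"ay": 0,"az": -0.6,"claw": -1},{"dx": 10,"dy": -33,"dz": 0,"ax": 0,"ay": 0,"az": -0.6,"claw": -1},{"dx": 10,"dy": -33,"dz": 0,"ax": 0,"ay": 0,"az": -0.6,"claw": -1},{"dx": 10,"dy": -33,"dz": 0,"ax": 0,"ay": 0,"az": -0.6,"claw": -1},{"dx": 10,"dy": -33,"dz": 0,"ax": 0,"ay": 0,"az": -0.6,"claw": -1},{"dx": 10,"dy": -33,"dz": 0,"ax": 0,"ay": 0,"az": -0.6,"claw": -1},{"dx": 10,"dy": -33,"dz": 0,"ax": 0,"ay": 0,"az": -0.6,"claw": -1},{"dx": 10,"dy": -33,"dz": 0,"ax": 0,"ay": 0,"az": -0.6,"claw": -1}]'

```text
clock: 0.77
eef_pos: [365.0, 271.0, 231.2]
tool_rot: [-1.571, -0.0, -1.025]
force: [0.5, -0.2, -0.1]
width: 85.6
```

Call:
servo_tool --increments '[{"dx": 8,"dy": -24,"dz": 0,"ax": 0,"ay": 0,"az": -0.495,"claw": -1},{"dx": 8,"dy": -24,"dz": 0,"ax": 0,"ay": 0,"az": -0.495,"claw": -1},{"dx": 8,"dy": -24,"dz": 0,"ax": 0,"ay": 0,"az": -0.495,"claw": -1},{"dx": 16.4,"dy": -47.5,"dz": 0,"ax": 0,"ay": 0,"az": -0.495,"claw": -1},{"dx": 16.4,"dy": -47.5,"dz": 0,"ax": 0,"ay": 0,"az": -0.495,"claw": -1},{"dx": 16.4,"dy": -47.5,"dz": 0,"ax": 0,"ay": 0,"az": -0.495,"claw": -1},{"dx": 16.4,"dy": -47.5,"dz": 0,"ax": 0,"ay": 0,"az": -0.495,"claw": -1},{"dx": 16.4,"dy": -47.5,"dz": 0,"ax": 0,"ay": 0,"az": -0.495,"claw": -1}]'

```text
clock: 1.43
eef_pos: [473.4, -44.1, 231.2]
tool_rot: [-1.571, 0.0, -1.521]
force: [0.7, 0.9, -0.4]
width: 85.5
```

Call:
servo_tool --increments '[{"dx": 4.6,"dy": -14.2,"dz": 0,"ax": 0,"ay": 0,"az": 0,"claw": -1},{"dx": 4.6,"dy": -14.2,"dz": 0,"ax": 0,"ay": 0,"az": 0,"claw": -1},{"dx": 4.6,"dy": -14.2,"dz": 0,"ax": 0,"ay": 0,"az": 0,"claw": -1},{"dx": 4.6,"dy": -14.2,"dz": 0,"ax": 0,"ay": 0,"az": 0,"claw": -1},{"dx": 4.6,"dy": -14.2,"dz": 0,"ax": 0,"ay": 0,"az": 0,"claw": -1}]'

```text
clock: 1.85
eef_pos: [519.8, -191.7, 231.3]
tool_rot: [-1.57, -0.005, -1.529]
force: [-0.6, -0.7, 0.4]
width: 85.5
```

Call:
servo_tool --increments '[{"dx": 0,"dy": 0,"dz": 0,"ax": 0,"ay": 0,"az": 0,"claw": -1},{"dx": 0,"dy": 0,"dz": 0,"ax": 0,"ay": 0,"az": 0,"claw": -1}]'

```text
clock: 2.02
eef_pos: [518.8, -183.0, 230.8]
tool_rot: [-1.572, 0.002, -1.52]
force: [-0.7, 0.2, 0.4]
width: 85.5
```

Run:
```python
from h import *
import pickle
for n in('scene','top'):
    im=get_image(n);save(im,n+'2.png');pickle.dump(im,open(n+'2.pkl','wb'))
print(read_state()['eef_pos'])
```

```text
[ 519.06452471 -182.23163216  231.04255106]
```

View pics/scene2.png

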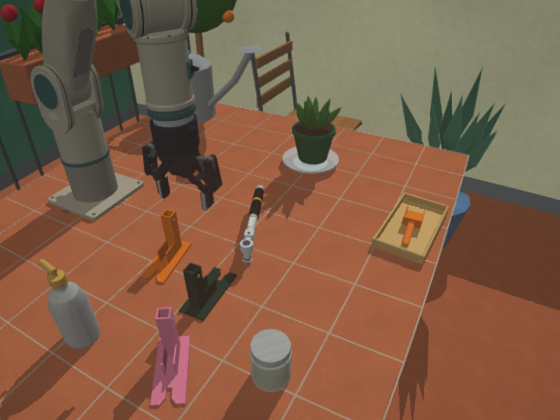

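Call:
servo_tool --increments '[{"dx": 1.33,"dy": -2.9,"dz": 0,"ax": 0,"ay": 0,"az": 0,"claw": -1},{"dx": 1.33,"dy": -2.9,"dz": -4,"ax": 0,"ay": 0,"az": 0,"claw": -1},{"dx": 1.33,"dy": -2.9,"dz": -8,"ax": 0,"ay": 0,"az": 0,"claw": -1},{"dx": 1.33,"dy": -2.9,"dz": -11,"ax": 0,"ay": 0,"az": 0,"claw": -1},{"dx": 1.33,"dy": -2.9,"dz": -14,"ax": 0,"ay": 0,"az": 0,"claw": -1},{"dx": 1.33,"dy": -2.9,"dz": -16.8,"ax": 0,"ay": 0,"az": 0,"claw": -1},{"dx": 1.33,"dy": -2.9,"dz": -16.8,"ax": 0,"ay": 0,"az": 0,"claw": -1},{"dx": 1.33,"dy": -2.9,"dz": -16.8,"ax": 0,"ay": 0,"az": 0,"claw": -1}]'

```text
clock: 2.78
eef_pos: [531.9, -211.6, 62.7]
tool_rot: [-1.574, 0.002, -1.519]
force: [0.1, -0.2, 0.5]
width: 85.8
```

Run:
```python
from h import *
import pickle
a=get_image('scene');save(a,'sc3.png',(120,140,300,330),3.1);pickle.dump(a,open('scene3.pkl','wb'))
print(read_state()['eef_pos'],read_state()['force'])
```

```text
[ 533.1206087  -212.59430367   64.12968033] [0.59644174 0.21019987 1.07797547]
```

View pics/sc3.png

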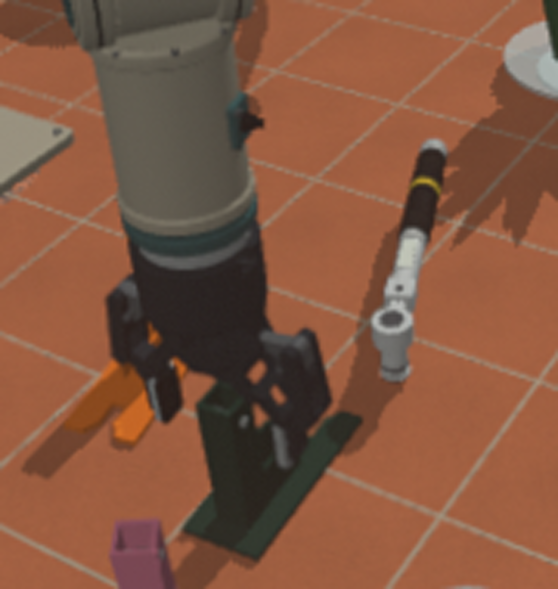

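Call:
servo_tool --increments '[{"dx": 0,"dy": 0,"dz": 0,"ax": 0,"ay": 0,"az": 0,"claw": 0.3},{"dx": 0,"dy": 0,"dz": 0,"ax": 0,"ay": 0,"az": 0,"claw": 0.5},{"dx": 0,"dy": 0,"dz": 0,"ax": 0,"ay": 0,"az": 0,"claw": 0.7},{"dx": 0,"dy": 0,"dz": 0,"ax": 0,"ay": 0,"az": 0,"claw": 1},{"dx": 0,"dy": 0,"dz": 0,"ax": 0,"ay": 0,"az": 0,"claw": 1},{"dx": 0,"dy": 0,"dz": 0,"ax": 0,"ay": 0,"az": 0,"claw": 1},{"dx": 0,"dy": 0,"dz": 0,"ax": 0,"ay": 0,"az": 0,"claw": 1},{"dx": 0,"dy": 0,"dz": 0,"ax": 0,"ay": 0,"az": 0,"claw": 1}]'

```text
clock: 3.5
eef_pos: [532.8, -213.4, 64.1]
tool_rot: [-1.57, 0.0, -1.521]
force: [-0.9, 0.3, 6.3]
width: 24.6
```

Run:
```python
from h import *
import pickle
a=get_image('scene');save(a,'sc4.png',(150,170,300,330),4);pickle.dump(a,open('scene4.pkl','wb'))
b=get_image('top');save(b,'tp4.png',(270,180,400,280),6);pickle.dump(b,open('top4.pkl','wb'))
s=read_state();print(s['eef_pos'],s['tool_rot'],s['force'],s['width'])
```

```text
[ 532.79527578 -213.35645334   64.15306505] [-1.57012786e+00  3.03899565e-05 -1.52052660e+00] [-1.52094043  1.17342825  6.94124267] 24.85014274774568
```

View pics/sc4.png

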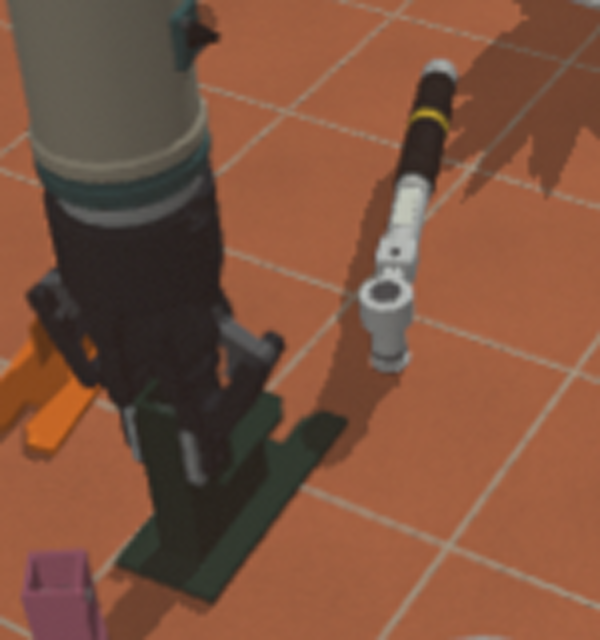

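View pics/tp4.png

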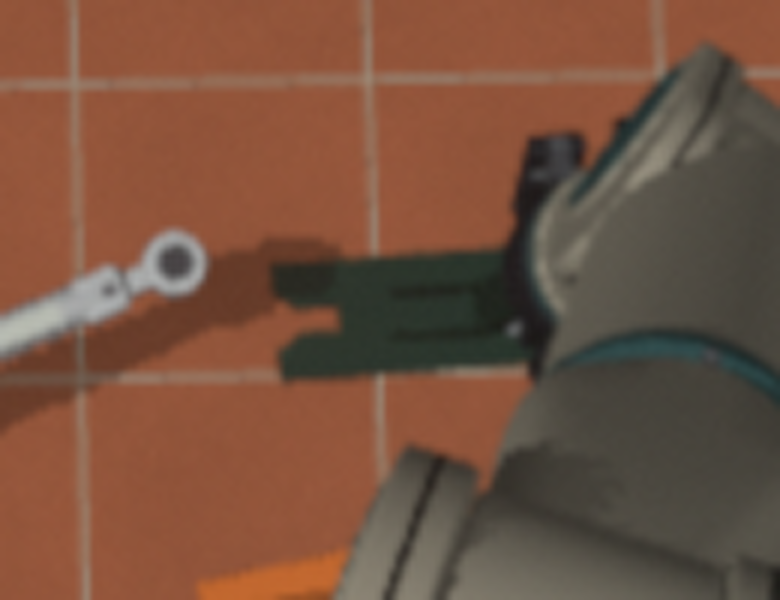

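Run:
```python
from h import *
import pickle
a=pickle.load(open('scene4.pkl','rb'));b=pickle.load(open('top4.pkl','rb'))
T=lambda u,v:((u+.5)/6+269.5,(v+.5)/6+179.5)
S=lambda u,v:((u+.5)/4+149.5,(v+.5)/4+169.5)
r=lambda x:np.round(x,1)
print('head',r(atz(b,*T(176,263),57)),r(atz(a,*S(387,295),57)),tri(b,T(176,263),a,S(387,295)))
print('washer scene front bottom',r(atz(a,*S(389,371),6.5)))
for n,p in dict(slotend=(342,318),tipU=(274,265),tipL=(285,380),e1=(500,250),e2=(520,364)).items(): print(n,r(atz(b,*T(*p),5)))
for n,p in dict(rA=(118,565),rB=(212,603),m=(347,420)).items(): print(n,r(atz(a,*S(*p),5)))
y=-1.5205; ax=np.array([np.cos(y+np.pi),np.sin(y+np.pi)]); print(ax, np.array([532.8,-213.2])+85*ax)
# projections
B=np.array([552.8,-43.7])
for im,n in((a,'a'),(b,'b')):
    for z in(0,8.5,57): print(n,z,r(proj(im,[*B,z])))
```

```text
head [553.  -45.3  57. ] [553.8 -45.8  57. ] (array([553.21128563, -45.26177972,  56.3275928 ]), np.float64(0.476844745134819))
washer scene front bottom [557.  -53.6   6.5]
slotend [ 528.6 -132.     5. ]
tipU [556.  -98.6   5. ]
tipL [ 498.  -102.4    5. ]
e1 [ 561.6 -213.2    5. ]
e2 [ 503.8 -221.     5. ]
rA [ 507.4 -244.1    5. ]
rB [ 565.  -241.4    5. ]
m [555.9 -97.9   5. ]
[-0.05027512  0.99873541] [ 528.5266145  -128.30749046]
a 0 [247.6 261.3]
a 8.5 [247.5 258.6]
a 57 [246.5 242.7]
b 0 [297.  225.3]
b 8.5 [297.2 225. ]
b 57 [298.4 223.5]
```

Call:
servo_tool --increments '[{"dx": 0.4,"dy": 0.5,"dz": 0,"ax": 0,"ay": 0,"az": 0,"claw": 1},{"dx": 0.8,"dy": 1.0,"dz": 0,"ax": 0,"ay": 0,"az": 0,"claw": 1},{"dx": 1.2,"dy": 1.5,"dz": 0,"ax": 0,"ay": 0,"az": 0,"claw": 1},{"dx": 1.6,"dy": 2.0,"dz": 0,"ax": 0,"ay": 0,"az": 0,"claw": 1},{"dx": 2.0,"dy": 2.5,"dz": 0,"ax": 0,"ay": 0,"az": 0,"claw": 1},{"dx": 2.4,"dy": 3.0,"dz": 0,"ax": 0,"ay": 0,"az": 0,"claw": 1},{"dx": 2.4,"dy": 3.0,"dz": 0,"ax": 0,"ay": 0,"az": 0,"claw": 1},{"dx": 2.4,"dy": 3.0,"dz": 0,"ax": 0,"ay": 0,"az": 0,"claw": 1}]'

```text
clock: 4.27
eef_pos: [556.5, -184.9, 64.1]
tool_rot: [-1.57, -0.002, -1.522]
force: [-1.9, -2.3, 5.9]
width: 24.8
```

Run:
```python
from h import *
import pickle
a=get_image('scene');save(a,'sc5.png',(180,200,290,320),5);pickle.dump(a,open('scene5.pkl','wb'))
b=get_image('top');save(b,'tp5.png',(270,190,360,260),8);pickle.dump(b,open('top5.pkl','wb'))
s=read_state();print(s['eef_pos'],s['tool_rot'],s['force'],s['width'])
```

```text
[ 556.5343919  -184.90048642   64.16218087] [-1.57023308 -0.00185644 -1.52158612] [-1.31054825 -2.02364346  6.44824881] 24.903581927453224
```

View pics/sc5.png

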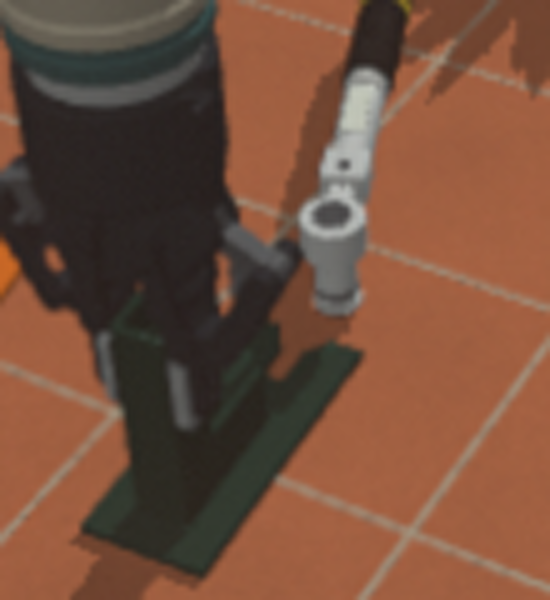

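View pics/tp5.png

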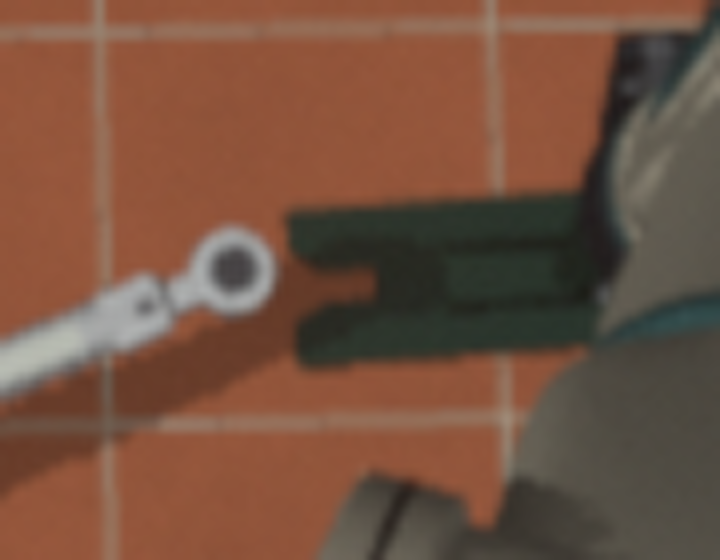

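Run:
```python
from h import *
import pickle
a=pickle.load(open('scene5.pkl','rb'));b=pickle.load(open('top5.pkl','rb'))
T=lambda u,v:((u+.5)/8+269.5,(v+.5)/8+189.5)
S=lambda u,v:((u+.5)/5+179.5,(v+.5)/5+199.5)
r=lambda x:np.round(x,1)
print('head',r(atz(b,*T(234,270),57)),r(atz(a,*S(332,213),57)))
for n,p in dict(slotU=(365,268),slotL=(365,302),end=(376,285),tipU=(287,213),tipL=(300,367)).items(): print(n,r(atz(b,*T(*p),5)))
for n,p in dict(rA=(82,528),rB=(203,578),m=(364,351)).items(): print(n,r(atz(a,*S(*p),5)))
s=np.array([556.5,-184.9]);y=-1.5216; ax=np.array([np.cos(y+np.pi),np.sin(y+np.pi)]);s[1]+=.2; print(s+85*ax,s+81*ax)
im=b['color'];
```

```text
head [553.3 -45.1  57. ] [551.  -42.6  57. ]
slotU [558.1 -98.4   5. ]
slotL [545.2 -98.    5. ]
end [ 551.6 -102.4    5. ]
tipU [579.5 -69.5   5. ]
tipL [521.1 -72.8   5. ]
rA [ 529.2 -214.8    5. ]
rB [ 588.9 -213.2    5. ]
m [579.9 -67.7   5. ]
[552.31999883 -99.80284109] [ 552.51670476 -103.79800151]
```

Call:
servo_tool --increments '[{"dx": 0.05,"dy": 0.4,"dz": 0,"ax": 0,"ay": 0,"az": 0,"claw": 1},{"dx": 0.1,"dy": 0.8,"dz": 0,"ax": 0,"ay": 0,"az": 0,"claw": 1},{"dx": 0.1,"dy": 1.2,"dz": 0,"ax": 0,"ay": 0,"az": 0,"claw": 1},{"dx": 0.1,"dy": 1.6,"dz": 0,"ax": 0,"ay": 0,"az": 0,"claw": 1},{"dx": 0.1,"dy": 2.0,"dz": 0,"ax": 0,"ay": 0,"az": 0,"claw": 1},{"dx": 0.1,"dy": 2.4,"dz": 0,"ax": 0,"ay": 0,"az": 0,"claw": 1},{"dx": 0.1,"dy": 2.8,"dz": 0,"ax": 0,"ay": 0,"az": 0,"claw": 1},{"dx": 0.1,"dy": 2.8,"dz": 0,"ax": 0,"ay": 0,"az": 0,"claw": 1}]'

```text
clock: 5.03
eef_pos: [558.5, -156.7, 64.1]
tool_rot: [-1.568, -0.002, -1.522]
force: [-1.0, -3.2, 4.7]
width: 25.0
```

Run:
```python
from h import *
import pickle
a=get_image('scene');save(a,'sc6.png',(180,200,290,320),5);pickle.dump(a,open('scene6.pkl','wb'))
b=get_image('top');save(b,'tp6.png',(270,190,360,260),8);pickle.dump(b,open('top6.pkl','wb'))
s=read_state();print(s['eef_pos'],s['tool_rot'],s['force'],s['width'])
```

```text
[ 558.48517863 -156.69505855   64.09624019] [-1.56860297 -0.00189878 -1.5219934 ] [ 0.3028462  -3.59971191  5.77067326] 24.92463742391244
```

View pics/tp6.png

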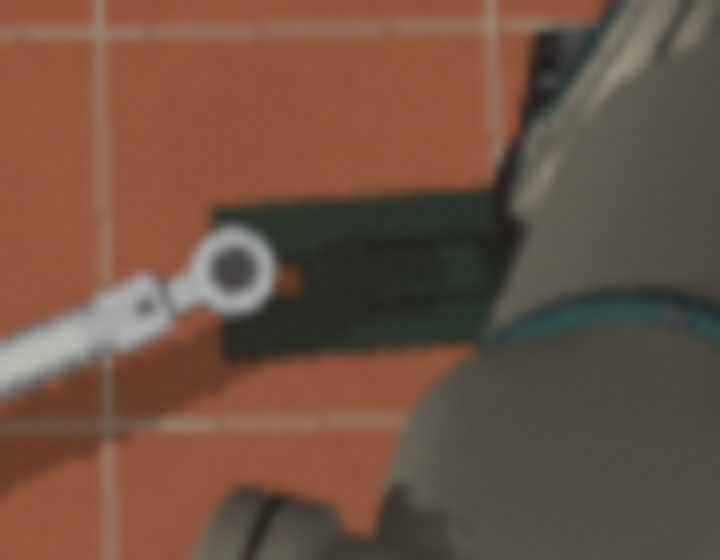

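View pics/sc6.png

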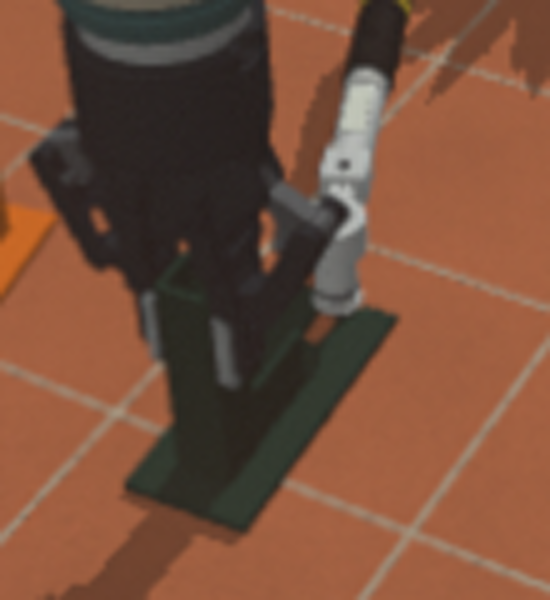

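Call:
servo_tool --increments '[{"dx": -0.02,"dy": 0.3,"dz": 0,"ax": 0,"ay": 0,"az": 0,"claw": 1},{"dx": -0.03,"dy": 0.6,"dz": 0,"ax": 0,"ay": 0,"az": 0,"claw": 1},{"dx": -0.05,"dy": 0.9,"dz": 0,"ax": 0,"ay": 0,"az": 0,"claw": 1},{"dx": -0.06,"dy": 1.2,"dz": 0,"ax": 0,"ay": 0,"az": 0,"claw": 1},{"dx": -0.06,"dy": 1.2,"dz": 0,"ax": 0,"ay": 0,"az": 0,"claw": 1}]'

```text
clock: 5.55
eef_pos: [557.9, -145.0, 64.1]
tool_rot: [-1.568, -0.003, -1.522]
force: [0.4, -4.7, 4.6]
width: 24.9
```

Call:
servo_tool --increments '[{"dx": -0.02,"dy": 0.3,"dz": 0,"ax": 0,"ay": 0,"az": 0,"claw": 1},{"dx": -0.03,"dy": 0.6,"dz": 0,"ax": 0,"ay": 0,"az": 0,"claw": 1},{"dx": -0.05,"dy": 0.9,"dz": 0,"ax": 0,"ay": 0,"az": 0,"claw": 1},{"dx": -0.05,"dy": 0.9,"dz": 0,"ax": 0,"ay": 0,"az": 0,"claw": 1}]'

```text
clock: 5.88
eef_pos: [557.5, -136.0, 64.1]
tool_rot: [-1.568, -0.003, -1.522]
force: [-1.0, -4.9, 5.8]
width: 25.0
```

Run:
```python
from h import *
import pickle
b=get_image('top');save(b,'tp7.png',(270,190,360,260),8);pickle.dump(b,open('top7.pkl','wb'))
s=read_state();print(s['eef_pos'],s['tool_rot'],s['force'],s['width'])
```

```text
[ 557.45569999 -136.00365164   64.0745433 ] [-1.56839006 -0.00230235 -1.52229168] [ 0.22537951 -4.08372877  6.42157676] 24.872887795690897
```

View pics/tp7.png

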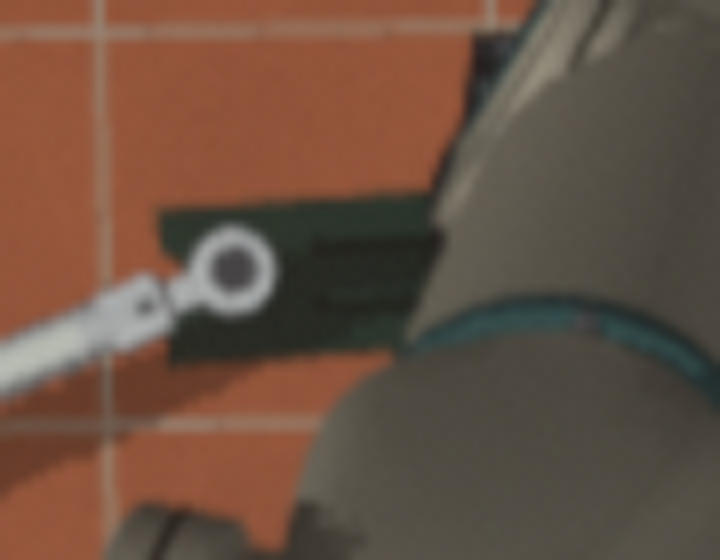

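Call:
servo_tool --increments '[{"dx": -0.01,"dy": 0.1,"dz": 0,"ax": 0,"ay": 0,"az": 0,"claw": 1},{"dx": -0.01,"dy": 0.2,"dz": 0,"ax": 0,"ay": 0,"az": 0,"claw": 1},{"dx": -0.02,"dy": 0.3,"dz": 0,"ax": 0,"ay": 0,"az": 0,"claw": 1},{"dx": -0.02,"dy": 0.3,"dz": 0,"ax": 0,"ay": 0,"az": 0,"claw": 1}]'

```text
clock: 6.27
eef_pos: [557.3, -133.6, 64.1]
tool_rot: [-1.568, -0.003, -1.523]
force: [-0.8, -5.0, 5.4]
width: 24.6
```

Call:
servo_tool --increments '[{"dx": 0,"dy": 0.05,"dz": 0,"ax": 0,"ay": 0,"az": 0,"claw": 1},{"dx": -0.01,"dy": 0.1,"dz": 0,"ax": 0,"ay": 0,"az": 0,"claw": 1},{"dx": -0.01,"dy": 0.1,"dz": 0,"ax": 0,"ay": 0,"az": 0,"claw": 1}]'

```text
clock: 6.52
eef_pos: [557.2, -132.8, 64.1]
tool_rot: [-1.568, -0.003, -1.523]
force: [0.1, -6.2, 5.2]
width: 25.1
```

Call:
servo_tool --increments '[{"dx": 0,"dy": 0.05,"dz": 0,"ax": 0,"ay": 0,"az": 0,"claw": 1},{"dx": 0,"dy": 0.05,"dz": 0,"ax": 0,"ay": 0,"az": 0,"claw": 1}]'

```text
clock: 6.68
eef_pos: [557.2, -132.3, 64.1]
tool_rot: [-1.568, -0.003, -1.523]
force: [0.1, -5.8, 5.5]
width: 24.9
```

Call:
servo_tool --increments '[{"dx": 0,"dy": 0.05,"dz": 0,"ax": 0,"ay": 0,"az": 0,"claw": 1},{"dx": 0,"dy": 0.05,"dz": 0,"ax": 0,"ay": 0,"az": 0,"claw": 1}]'

```text
clock: 6.85
eef_pos: [557.2, -131.9, 64.1]
tool_rot: [-1.568, -0.003, -1.523]
force: [-0.8, -7.3, 4.7]
width: 24.7
```

Call:
servo_tool --increments '[{"dx": 0,"dy": 0.05,"dz": 0,"ax": 0,"ay": 0,"az": 0,"claw": 1},{"dx": -0.01,"dy": 0.1,"dz": 0,"ax": 0,"ay": 0,"az": 0,"claw": 1}]'

```text
clock: 7.02
eef_pos: [557.1, -131.5, 64.2]
tool_rot: [-1.568, -0.004, -1.523]
force: [0.2, -8.0, 5.0]
width: 24.9
```

Call:
servo_tool --increments '[{"dx": 0,"dy": 0.05,"dz": 0,"ax": 0,"ay": 0,"az": 0,"claw": 1},{"dx": 0,"dy": 0.05,"dz": 0,"ax": 0,"ay": 0,"az": 0,"claw": 1}]'

```text
clock: 7.18
eef_pos: [557.1, -131.4, 64.2]
tool_rot: [-1.568, -0.005, -1.523]
force: [-0.5, -9.4, 5.3]
width: 24.8
```

Call:
servo_tool --increments '[{"dx": 0,"dy": 0.05,"dz": 0,"ax": 0,"ay": 0,"az": 0,"claw": 1},{"dx": 0,"dy": 0.05,"dz": 0,"ax": 0,"ay": 0,"az": 0,"claw": 1}]'

```text
clock: 7.35
eef_pos: [557.2, -131.4, 64.3]
tool_rot: [-1.568, -0.005, -1.524]
force: [0.1, -8.5, 5.8]
width: 24.8
```

Call:
servo_tool --increments '[{"dx": 0,"dy": 0.05,"dz": 0,"ax": 0,"ay": 0,"az": 0,"claw": 1},{"dx": 0,"dy": 0.1,"dz": 0,"ax": 0,"ay": 0,"az": 0,"claw": 1},{"dx": 0,"dy": 0.1,"dz": 0,"ax": 0,"ay": 0,"az": 0,"claw": 1}]'

```text
clock: 7.6
eef_pos: [557.2, -131.3, 64.4]
tool_rot: [-1.567, -0.006, -1.524]
force: [-0.6, -10.1, 6.1]
width: 25.0
```

Run:
```python
from h import *
import pickle
a=get_image('scene');save(a,'sc8.png',(180,200,290,320),5);pickle.dump(a,open('scene8.pkl','wb'))
b=get_image('top');save(b,'tp8.png',(270,190,360,260),8);pickle.dump(b,open('top8.pkl','wb'))
s=read_state();print(s['eef_pos'],s['tool_rot'],s['force'],s['width'])
```

```text
[ 557.18194846 -131.24438949   64.40821401] [-1.56743224 -0.00622329 -1.52382634] [ -0.08381613 -10.51789578   6.61798313] 24.73221192438163
```

View pics/tp8.png

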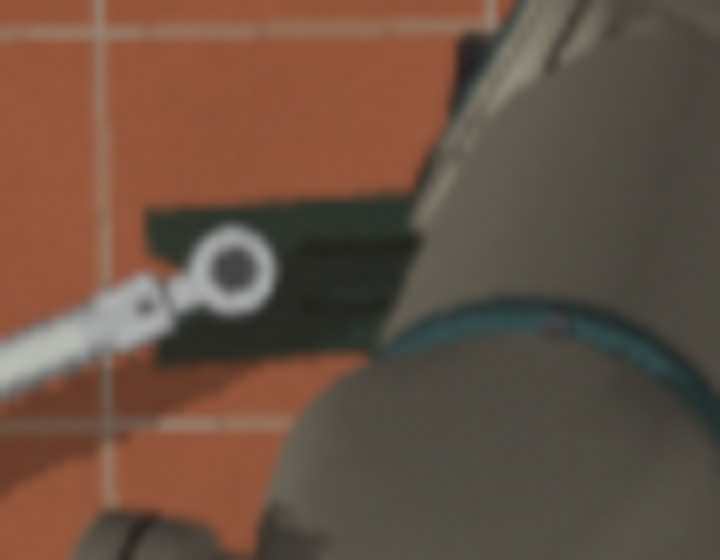

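View pics/sc8.png

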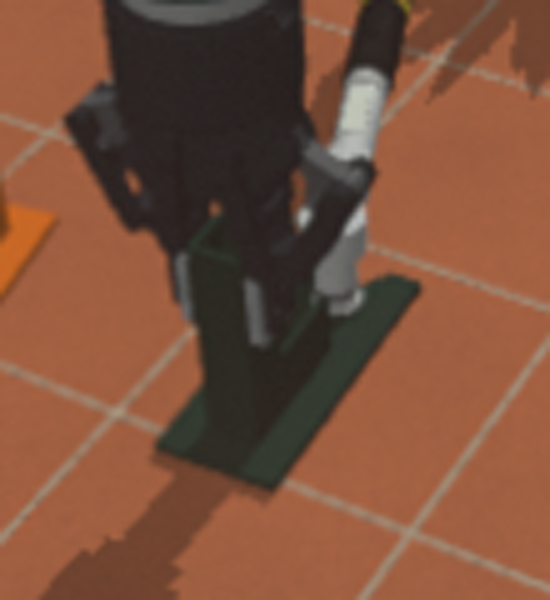

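Run:
```python
from h import *
import pickle
a=pickle.load(open('scene8.pkl','rb'));b=pickle.load(open('top8.pkl','rb'))
T=lambda u,v:((u+.5)/8+269.5,(v+.5)/8+189.5)
S=lambda u,v:((u+.5)/5+179.5,(v+.5)/5+199.5)
r=lambda x:np.round(x,1)
print('head',r(atz(b,*T(234,270),57)))
for n,p in dict(tipU=(146,211),tipL=(156,363)).items(): print(n,r(atz(b,*T(*p),5)))
for n,p in dict(rA=(157,447),rB=(273,491),m=(420,289)).items(): print(n,r(atz(a,*S(*p),5)))
```

```text
head [553.3 -45.1  57. ]
tipU [581.2 -16.1   5. ]
tipL [523.6 -18.6   5. ]
rA [ 530.5 -161.4    5. ]
rB [ 588.8 -159.4    5. ]
m [582.2 -19.3   5. ]
```

Call:
servo_tool --increments '[{"dx": 0,"dy": 0,"dz": 0,"ax": 0,"ay": 0,"az": 0,"claw": 0.3},{"dx": 0,"dy": 0,"dz": 0,"ax": 0,"ay": 0,"az": 0,"claw": 0},{"dx": 0,"dy": 0,"dz": 0,"ax": 0,"ay": 0,"az": 0,"claw": -0.5},{"dx": 0,"dy": 0,"dz": 0,"ax": 0,"ay": 0,"az": 0,"claw": -1},{"dx": 0,"dy": 0,"dz": 0,"ax": 0,"ay": 0,"az": 0,"claw": -1},{"dx": 0,"dy": 0,"dz": 0,"ax": 0,"ay": 0,"az": 0,"claw": -1},{"dx": 0,"dy": 0,"dz": 0,"ax": 0,"ay": 0,"az": 0,"claw": -1},{"dx": 0,"dy": 0,"dz": 0,"ax": 0,"ay": 0,"az": 0,"claw": -1}]'

```text
clock: 8.37
eef_pos: [556.1, -126.1, 63.3]
tool_rot: [-1.571, 0.0, -1.521]
force: [0.4, -0.1, -0.1]
width: 85.3
```

Call:
servo_tool --increments '[{"dx": 0,"dy": 0,"dz": 2,"ax": 0,"ay": 0,"az": 0,"claw": -1},{"dx": 0,"dy": 0,"dz": 5,"ax": 0,"ay": 0,"az": 0,"claw": -1},{"dx": 0,"dy": 0,"dz": 9,"ax": 0,"ay": 0,"az": 0,"claw": -1},{"dx": 0,"dy": 0,"dz": 13,"ax": 0,"ay": 0,"az": 0,"claw": -1},{"dx": 0,"dy": 0,"dz": 15,"ax": 0,"ay": 0,"az": 0,"claw": -1},{"dx": 0,"dy": 0,"dz": 15,"ax": 0,"ay": 0,"az": 0,"claw": -1}]'

```text
clock: 8.87
eef_pos: [559.2, -127.4, 218.5]
tool_rot: [-1.561, -0.002, -1.521]
force: [1.1, -1.0, 0.2]
width: 85.3
```

Run:
```python
from h import *
import pickle
a=get_image('scene');save(a,'sc9.png',(150,170,300,320),4);pickle.dump(a,open('scene9.pkl','wb'))
b=get_image('top');save(b,'tp9.png',(210,180,340,270),6);pickle.dump(b,open('top9.pkl','wb'))
s=read_state();print(s['eef_pos'],s['tool_rot'],s['force'],s['width'],s['qpos'])
```

```text
[ 556.39748637 -126.11261896  213.97208447] [-1.56914014e+00  1.21204099e-04 -1.52053673e+00] [-0.52064182 -0.21096901 -0.3680529 ] 85.73838128641586 [-0.09188593  0.56394506  0.41234588  1.77350561 -0.28689743  0.86202228
  0.50187306]
```

View pics/tp9.png

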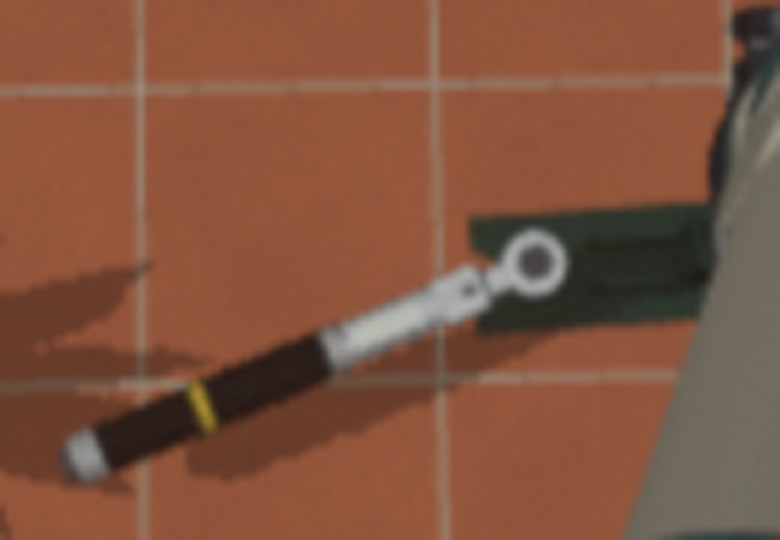

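View pics/sc9.png

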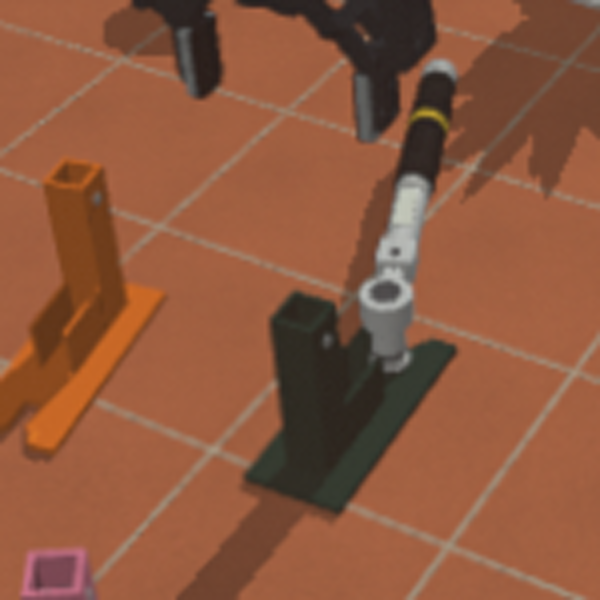

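Run:
```python
from h import *
import pickle
I={k:pickle.load(open(f'top{k}.pkl','rb')) for k in (7,8,9)}
for k,b in I.items():
    g=b['color'][:,:,0].astype(float)
    for v in (218,219,220,221,230,231,232,233):
        row=g[v,280:300]; th=75
        i=np.where((row[:-1]>th)&(row[1:]<=th))[0]
        print(k,v,[round(280+j+(row[j]-th)/(row[j]-row[j+1]),2) for j in i])
for k in (8,9):
    a=pickle.load(open(f'scene{k}.pkl','rb'))['color']; print(k); 
    cv2.imwrite(f'pics/cmp{k}.png',cv2.resize(a[240:305,205:275,::-1],None,fx=8,fy=8,interpolation=cv2.INTER_CUBIC))
```

```text
7 218 [np.float64(289.69)]
7 219 [np.float64(289.76)]
7 220 [np.float64(289.89)]
7 221 [np.float64(290.66)]
7 230 [np.float64(291.72)]
7 231 [np.float64(291.24)]
7 232 [np.float64(290.6)]
7 233 [np.float64(290.64)]
8 218 [np.float64(288.0)]
8 219 [np.float64(288.25)]
8 220 [np.float64(288.46)]
8 221 [np.float64(288.81)]
8 230 [np.float64(291.7)]
8 231 [np.float64(291.19)]
8 232 [np.float64(289.66)]
8 233 [np.float64(289.15)]
9 218 [np.float64(288.04)]
9 219 [np.float64(288.28)]
9 220 [np.float64(288.49)]
9 221 [np.float64(288.83)]
9 230 [np.float64(291.72)]
9 231 [np.float64(291.22)]
9 232 [np.float64(289.69)]
9 233 [np.float64(289.18)]
8
9
```

View pics/cmp9.png

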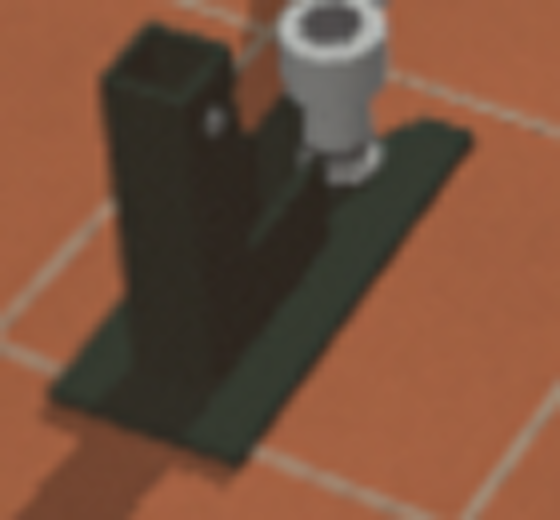

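View pics/cmp8.png

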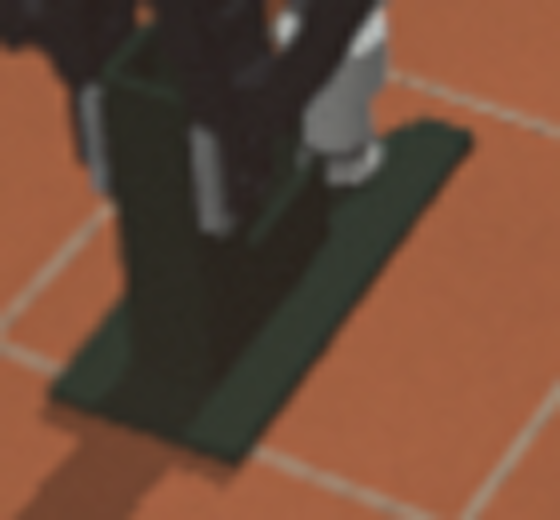

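Call:
servo_tool --increments '[{"dx": -11.1,"dy": 22.6,"dz": 0,"ax": 0,"ay": 0,"az": 0.95,"claw": 1},{"dx": -11.1,"dy": 22.6,"dz": 0,"ax": 0,"ay": 0,"az": 0.95,"claw": 1},{"dx": -11.1,"dy": 22.6,"dz": 0,"ax": 0,"ay": 0,"az": 0.95,"claw": 1},{"dx": -11.1,"dy": 22.6,"dz": 0,"ax": 0,"ay": 0,"az": 0.95,"claw": 1},{"dx": -11.1,"dy": 22.6,"dz": 0,"ax": 0,"ay": 0,"az": 0.95,"claw": 1},{"dx": -11.1,"dy": 22.6,"dz": 0,"ax": 0,"ay": 0,"az": 0.95,"claw": 1},{"dx": -11.1,"dy": 22.6,"dz": 0,"ax": 0,"ay": 0,"az": 0.95,"claw": 1},{"dx": -11.1,"dy": 22.6,"dz": 0,"ax": 0,"ay": 0,"az": 0.95,"claw": 1}]'

```text
clock: 9.63
eef_pos: [442.3, 103.0, 211.8]
tool_rot: [-1.573, 0.004, -0.558]
force: [0.8, -0.1, -0.9]
width: 0.1
```

Call:
servo_tool --increments '[{"dx": 0,"dy": 0,"dz": 0,"ax": 0,"ay": 0,"az": 0.957,"claw": 1},{"dx": 0,"dy": 0,"dz": 0,"ax": 0,"ay": 0,"az": 0.957,"claw": 1},{"dx": 0,"dy": 0,"dz": 0,"ax": 0,"ay": 0,"az": 0.957,"claw": 1},{"dx": 0,"dy": 0,"dz": 0,"ax": 0,"ay": 0,"az": 0.957,"claw": 1},{"dx": 0,"dy": 0,"dz": 0,"ax": 0,"ay": 0,"az": 0.957,"claw": 1},{"dx": 0,"dy": 0,"dz": 0,"ax": 0,"ay": 0,"az": 0.957,"claw": 1},{"dx": 0,"dy": 0,"dz": 0,"ax": 0,"ay": 0,"az": 0.957,"claw": 1},{"dx": 0,"dy": 0,"dz": 0,"ax": 0,"ay": 0,"az": 0.957,"claw": 1}]'

```text
clock: 10.3
eef_pos: [443.8, 99.5, 211.7]
tool_rot: [-1.57, 0.004, 0.392]
force: [-0.2, 0.4, 0.5]
width: -0.0
```

Call:
servo_tool --increments '[{"dx": 0,"dy": 0,"dz": 0,"ax": 0,"ay": 0,"az": 0,"claw": 1},{"dx": 0,"dy": 0,"dz": 0,"ax": 0,"ay": 0,"az": 0,"claw": 1},{"dx": 0,"dy": 0,"dz": 0,"ax": 0,"ay": 0,"az": 0,"claw": 1}]'

```text
clock: 10.55
eef_pos: [444.5, 99.5, 212.5]
tool_rot: [-1.57, 0.002, 0.384]
force: [0.5, -0.2, 0.2]
width: 0.1
```

Descend to TCP z ≈ 33, looking partway.

Call:
servo_tool --increments '[{"dx": 0,"dy": 0,"dz": -4,"ax": 0,"ay": 0,"az": 0,"claw": 1},{"dx": 0,"dy": 0,"dz": -8,"ax": 0,"ay": 0,"az": 0,"claw": 1},{"dx": 0,"dy": 0,"dz": -12,"ax": 0,"ay": 0,"az": 0,"claw": 1},{"dx": 0,"dy": 0,"dz": -15,"ax": 0,"ay": 0,"az": 0,"claw": 1},{"dx": 0,"dy": 0,"dz": -17,"ax": 0,"ay": 0,"az": 0,"claw": 1},{"dx": 0,"dy": 0,"dz": -17.7,"ax": 0,"ay": 0,"az": 0,"claw": 1},{"dx": 0,"dy": 0,"dz": -17.7,"ax": 0,"ay": 0,"az": 0,"claw": 1},{"dx": 0,"dy": 0,"dz": -17.7,"ax": 0,"ay": 0,"az": 0,"claw": 1}]'

```text
clock: 11.22
eef_pos: [445.3, 99.8, 36.6]
tool_rot: [-1.571, 0.0, 0.386]
force: [0.2, 0.4, 0.8]
width: -0.2
```

Run:
```python
from h import *
import pickle
a=get_image('scene');save(a,'sc10.png',(150,120,300,270),4);pickle.dump(a,open('scene10.pkl','wb'))
b=get_image('top');save(b,'tp10.png',(210,180,340,270),6);pickle.dump(b,open('top10.pkl','wb'))
s=read_state();print(s['eef_pos'],s['tool_rot'],s['force'],s['width'],s['qpos'])
```

```text
[446.14740466  99.97335209  37.56212602] [-1.57111221 -0.00245018  0.38576741] [-0.0605054   0.50025985  0.14293645] -0.01720421264939451 [-0.24607457  0.71302579 -0.05240198  2.19056176  0.14574584  0.23865038
  1.52925094]
```

View pics/tp10.png

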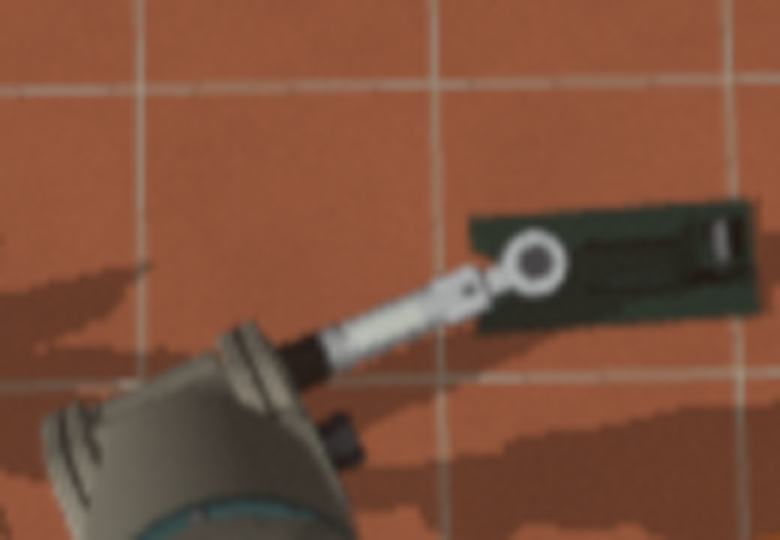

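View pics/sc10.png

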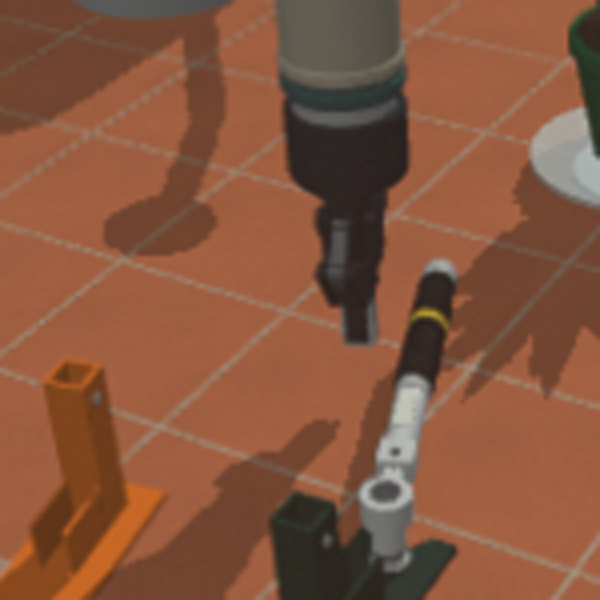

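Call:
servo_tool --increments '[{"dx": 0.5,"dy": 0.2,"dz": -0.1,"ax": 0,"ay": 0,"az": 0,"claw": 1},{"dx": 1.0,"dy": 0.4,"dz": -0.3,"ax": 0,"ay": 0,"az": 0,"claw": 1},{"dx": 1.4,"dy": 0.57,"dz": -0.3,"ax": 0,"ay": 0,"az": 0,"claw": 1},{"dx": 1.4,"dy": 0.57,"dz": -0.3,"ax": 0,"ay": 0,"az": 0,"claw": 1}]'

```text
clock: 11.65
eef_pos: [461.2, 106.2, 33.8]
tool_rot: [-1.571, -0.003, 0.386]
force: [-0.3, -0.4, 0.8]
width: 0.1
```

Call:
servo_tool --increments '[{"dx": 0.2,"dy": 0.08,"dz": 0,"ax": 0,"ay": 0,"az": 0,"claw": 1},{"dx": 0.4,"dy": 0.16,"dz": 0,"ax": 0,"ay": 0,"az": 0,"claw": 1},{"dx": 0.6,"dy": 0.24,"dz": 0,"ax": 0,"ay": 0,"az": 0,"claw": 1},{"dx": 0.6,"dy": 0.24,"dz": 0,"ax": 0,"ay": 0,"az": 0,"claw": 1}]'

```text
clock: 11.98
eef_pos: [464.5, 107.6, 33.2]
tool_rot: [-1.571, 0.002, 0.386]
force: [-0.7, -0.2, 0.3]
width: -0.2
```

Run:
```python
import numpy as np
B=np.array([553,-45.]);p=None
for th in np.arange(0,0.9,0.06):
    f=np.radians(112.1)-th
    q=B+175*np.array([np.cos(f),np.sin(f)])-24*np.array([np.sin(f),-np.cos(f)])
    print(round(th,2),q.round(1),round(f-np.pi/2,3), None if p is None else (q-p).round(1)); p=q
```

```text
0.0 [464.9 108.1] 0.386 None
0.06 [474.3 113.1] 0.326 [9.3 5. ]
0.12 [483.9 117.6] 0.266 [9.6 4.4]
0.18 [493.8 121.4] 0.206 [9.9 3.9]
0.24 [503.8 124.7] 0.146 [10.1  3.3]
0.3 [514.1 127.3] 0.086 [10.3  2.6]
0.36 [524.5 129.3] 0.026 [10.4  2. ]
0.42 [535.  130.7] -0.034 [10.5  1.4]
0.48 [545.6 131.5] -0.094 [10.6  0.8]
0.54 [556.2 131.6] -0.154 [10.6  0.1]
0.6 [566.8 131.1] -0.214 [10.6 -0.5]
0.66 [577.3 130. ] -0.274 [10.5 -1.1]
0.72 [587.7 128.2] -0.334 [10.4 -1.8]
0.78 [598.1 125.8] -0.394 [10.3 -2.4]
0.84 [608.2 122.8] -0.454 [10.2 -3. ]
0.9 [618.2 119.2] -0.514 [10.  -3.6]
```

Call:
servo_tool --increments '[{"dx": 0.2,"dy": 0.08,"dz": 0,"ax": 0,"ay": 0,"az": 0,"claw": 1},{"dx": 0.4,"dy": 0.16,"dz": 0,"ax": 0,"ay": 0,"az": 0,"claw": 1},{"dx": 0.4,"dy": 0.16,"dz": 0,"ax": 0,"ay": 0,"az": 0,"claw": 1}]'

```text
clock: 12.23
eef_pos: [465.4, 108.1, 32.7]
tool_rot: [-1.571, 0.008, 0.386]
force: [-6.7, -0.7, 1.1]
width: 0.5
```

Call:
servo_tool --increments '[{"dx": 0.23,"dy": 0.12,"dz": 0,"ax": 0,"ay": 0,"az": -0.015,"claw": 1},{"dx": 0.46,"dy": 0.24,"dz": 0,"ax": 0,"ay": 0,"az": -0.03,"claw": 1},{"dx": 0.7,"dy": 0.37,"dz": 0,"ax": 0,"ay": 0,"az": -0.045,"claw": 1},{"dx": 0.93,"dy": 0.5,"dz": 0,"ax": 0,"ay": 0,"az": -0.06,"claw": 1},{"dx": 0.93,"dy": 0.5,"dz": 0,"ax": 0,"ay": 0,"az": -0.06,"claw": 1}]'

```text
clock: 12.65
eef_pos: [472.4, 112.2, 32.2]
tool_rot: [-1.571, 0.013, 0.325]
force: [-9.9, -2.1, 2.1]
width: 0.3
```

Run:
```python
from h import *
import pickle
a=get_image('scene');save(a,'sc11.png',(190,150,290,270),5);pickle.dump(a,open('scene11.pkl','wb'))
b=get_image('top');save(b,'tp11.png',(210,180,340,270),6);pickle.dump(b,open('top11.pkl','wb'))
s=read_state();print(s['eef_pos'],s['tool_rot'],s['force'],s['width'],s['qpos'])
```

```text
[472.31608393 112.17839236  32.23795556] [-1.5711399   0.01279556  0.32597613] [-9.97184649 -3.14304683  1.69073146] 0.0472774973416946 [-0.25821118  0.74293693 -0.04953945  2.103352    0.11228193  0.31053454
  1.49467832]
```

View pics/sc11.png

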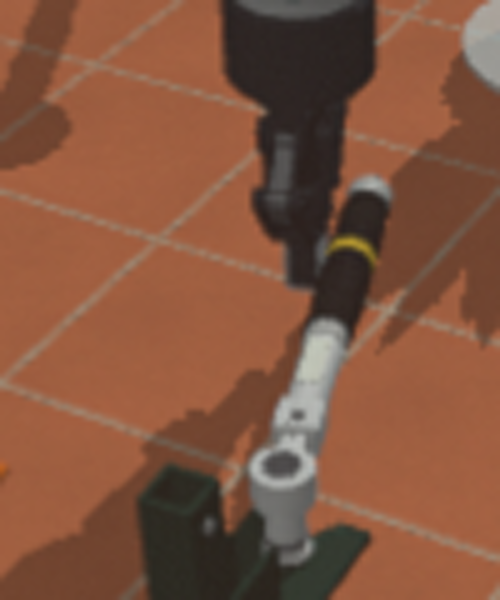

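View pics/tp11.png

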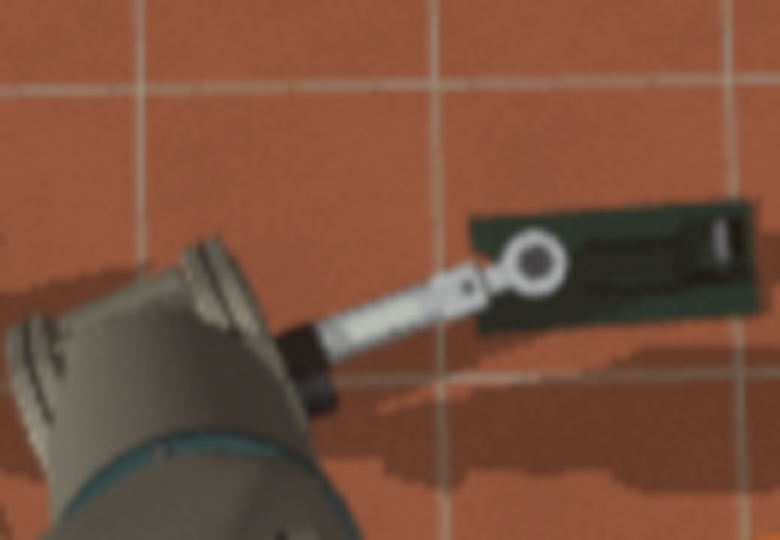

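Call:
servo_tool --increments '[{"dx": 0.24,"dy": 0.11,"dz": 0,"ax": 0,"ay": 0,"az": -0.015,"claw": 1},{"dx": 0.48,"dy": 0.22,"dz": 0,"ax": 0,"ay": 0,"az": -0.03,"claw": 1},{"dx": 0.72,"dy": 0.33,"dz": 0,"ax": 0,"ay": 0,"az": -0.045,"claw": 1},{"dx": 0.96,"dy": 0.44,"dz": 0,"ax": 0,"ay": 0,"az": -0.06,"claw": 1}]'

```text
clock: 13.08
eef_pos: [480.9, 116.4, 32.1]
tool_rot: [-1.572, 0.015, 0.265]
force: [-10.5, -1.8, 1.7]
width: -0.2
```

Call:
servo_tool --increments '[{"dx": 0.25,"dy": 0.1,"dz": 0,"ax": 0,"ay": 0,"az": -0.015,"claw": 1},{"dx": 0.5,"dy": 0.2,"dz": 0,"ax": 0,"ay": 0,"az": -0.03,"claw": 1},{"dx": 0.75,"dy": 0.3,"dz": 0,"ax": 0,"ay": 0,"az": -0.045,"claw": 1},{"dx": 0.99,"dy": 0.39,"dz": 0,"ax": 0,"ay": 0,"az": -0.06,"claw": 1}]'

```text
clock: 13.42
eef_pos: [490.4, 120.4, 31.9]
tool_rot: [-1.572, 0.016, 0.205]
force: [-11.6, -3.4, 2.3]
width: -0.2
```

Call:
servo_tool --increments '[{"dx": 0.25,"dy": 0.08,"dz": 0,"ax": 0,"ay": 0,"az": -0.015,"claw": 1},{"dx": 0.5,"dy": 0.16,"dz": 0,"ax": 0,"ay": 0,"az": -0.03,"claw": 1},{"dx": 0.75,"dy": 0.24,"dz": 0,"ax": 0,"ay": 0,"az": -0.045,"claw": 1},{"dx": 1.01,"dy": 0.33,"dz": 0,"ax": 0,"ay": 0,"az": -0.06,"claw": 1}]'

```text
clock: 13.75
eef_pos: [500.1, 123.8, 31.8]
tool_rot: [-1.573, 0.016, 0.146]
force: [-11.8, -3.2, 2.7]
width: -0.0
```

Run:
```python
from h import *
import pickle
a=get_image('scene');save(a,'sc12.png',(190,150,290,270),5);pickle.dump(a,open('scene12.pkl','wb'))
b=get_image('top');save(b,'tp12.png',(210,180,340,270),6);pickle.dump(b,open('top12.pkl','wb'))
s=read_state();print(s['eef_pos'],s['tool_rot'],s['force'],s['width'],s['qpos'])
```

```text
[500.73084853 123.89405504  31.83747469] [-1.5731259   0.01514822  0.14586544] [-10.85487626  -2.05133307   1.91614628] 0.13744599798428916 [-0.28607259  0.76418288 -0.01648293  2.02007389  0.03132674  0.37289751
  1.38935653]
```

View pics/sc12.png

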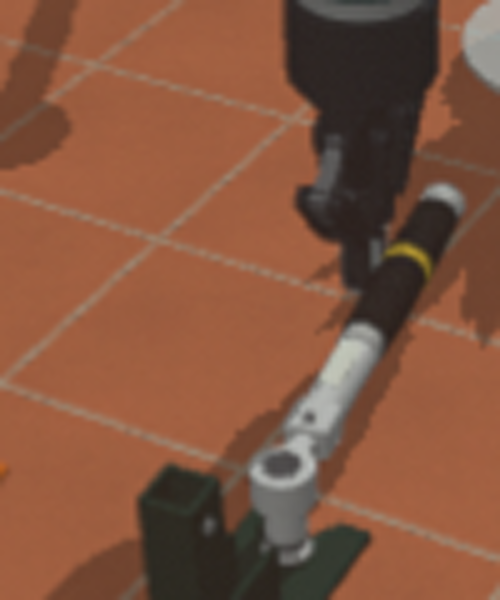

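View pics/tp12.png

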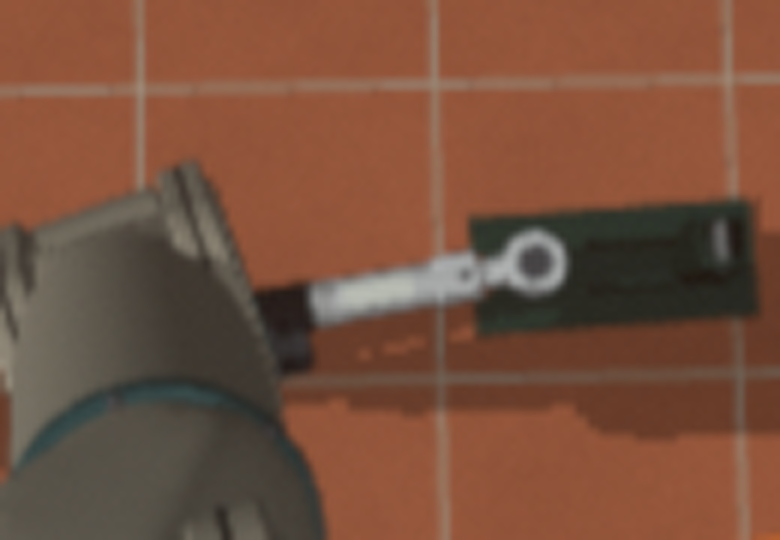

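Call:
servo_tool --increments '[{"dx": 0.26,"dy": 0.06,"dz": 0,"ax": 0,"ay": 0,"az": -0.015,"claw": 1},{"dx": 0.52,"dy": 0.13,"dz": 0,"ax": 0,"ay": 0,"az": -0.03,"claw": 1},{"dx": 0.78,"dy": 0.2,"dz": 0,"ax": 0,"ay": 0,"az": -0.045,"claw": 1},{"dx": 1.03,"dy": 0.26,"dz": 0,"ax": 0,"ay": 0,"az": -0.06,"claw": 1}]'

```text
clock: 14.18
eef_pos: [510.1, 126.6, 31.7]
tool_rot: [-1.574, 0.017, 0.086]
force: [-13.1, -3.9, 2.5]
width: 0.5
```

Call:
servo_tool --increments '[{"dx": 0.26,"dy": 0.05,"dz": 0,"ax": 0,"ay": 0,"az": -0.015,"claw": 1},{"dx": 0.52,"dy": 0.1,"dz": 0,"ax": 0,"ay": 0,"az": -0.03,"claw": 1}]'

```text
clock: 14.35
eef_pos: [515.0, 127.8, 31.6]
tool_rot: [-1.574, 0.017, 0.056]
force: [-12.7, -1.9, 1.8]
width: 0.1
```

Call:
servo_tool --increments '[{"dx": 0.26,"dy": 0.05,"dz": 0,"ax": 0,"ay": 0,"az": -0.015,"claw": 1},{"dx": 0.52,"dy": 0.1,"dz": 0,"ax": 0,"ay": 0,"az": -0.03,"claw": 1}]'

```text
clock: 14.52
eef_pos: [520.0, 128.9, 31.5]
tool_rot: [-1.574, 0.017, 0.026]
force: [-13.5, -2.0, 3.2]
width: 0.2
```

Call:
servo_tool --increments '[{"dx": 0.26,"dy": 0.04,"dz": 0,"ax": 0,"ay": 0,"az": -0.015,"claw": 1},{"dx": 0.52,"dy": 0.08,"dz": 0,"ax": 0,"ay": 0,"az": -0.03,"claw": 1}]'

```text
clock: 14.68
eef_pos: [525.0, 129.7, 31.5]
tool_rot: [-1.575, 0.018, -0.004]
force: [-13.4, -2.7, 3.5]
width: -0.2
```

```bash
cat > look.py <<'E'
import sys
from h import *
import pickle
k=sys.argv[1]
b=get_image('top');save(b,f'tp{k}.png',(250,205,320,250),11);pickle.dump(b,open(f'top{k}.pkl','wb'))
s=read_state();d=s['tool_rot'][2];f=s['force']
print(s['eef_pos'].round(1),d.round(3),f.round(1),'push',-(f[0]*np.cos(d)+f[1]*np.sin(d)).round(1))
E
python3 look.py 13
```

```text
[525.7 129.8  31.5] -0.005 [-13.7  -1.6   2.2] push 13.7
```

View pics/tp13.png

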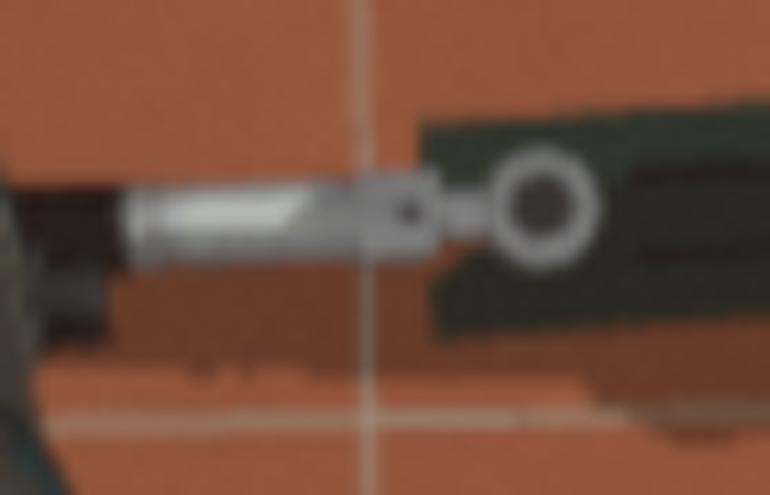

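Call:
servo_tool --increments '[{"dx": 0.26,"dy": 0.03,"dz": 0,"ax": 0,"ay": 0,"az": -0.015,"claw": 1},{"dx": 0.52,"dy": 0.06,"dz": 0,"ax": 0,"ay": 0,"az": -0.03,"claw": 1}]'

```text
clock: 14.9
eef_pos: [529.9, 130.5, 31.4]
tool_rot: [-1.575, 0.018, -0.034]
force: [-14.0, -1.6, 2.7]
width: -0.3
```

Call:
servo_tool --increments '[{"dx": 0.26,"dy": 0.03,"dz": 0,"ax": 0,"ay": 0,"az": -0.015,"claw": 1},{"dx": 0.52,"dy": 0.06,"dz": 0,"ax": 0,"ay": 0,"az": -0.03,"claw": 1}]'

```text
clock: 15.07
eef_pos: [535.0, 131.1, 31.3]
tool_rot: [-1.576, 0.018, -0.064]
force: [-14.6, -1.1, 2.5]
width: -0.0
```

```bash
python3 look.py 14
```

```text
[535.7 131.1  31.4] -0.065 [-13.   -2.6   2. ] push 12.8
```

View pics/tp14.png

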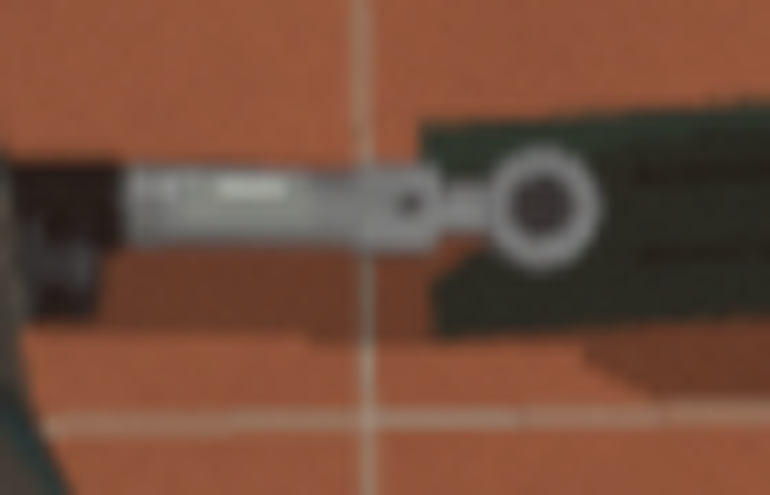

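Call:
servo_tool --increments '[{"dx": 0.26,"dy": 0.02,"dz": 0,"ax": 0,"ay": 0,"az": -0.015,"claw": 1},{"dx": 0.52,"dy": 0.04,"dz": 0,"ax": 0,"ay": 0,"az": -0.03,"claw": 1}]'

```text
clock: 15.28
eef_pos: [539.9, 131.6, 31.2]
tool_rot: [-1.576, 0.019, -0.094]
force: [-13.3, -1.9, 1.6]
width: -0.0
```

```bash
python3 look.py 15
```

```text
[540.7 131.6  31.3] -0.095 [-13.3  -2.    1.3] push 13.1
```

View pics/tp15.png

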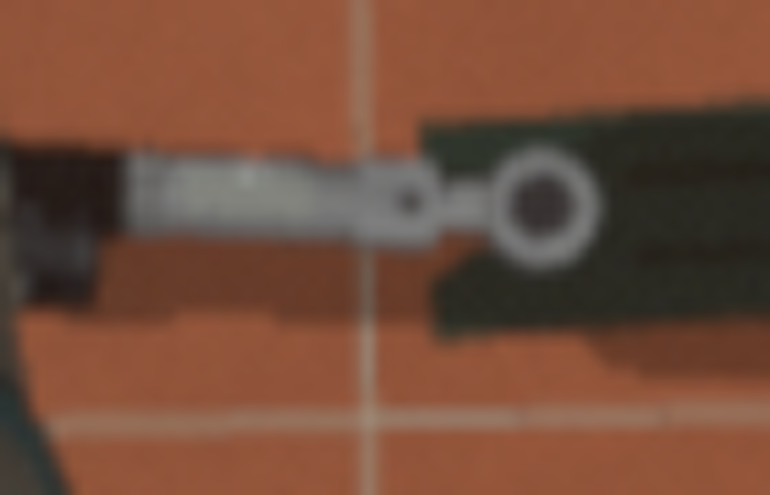

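```bash
cat > bend.py <<'E'
import sys
from h import *
import pickle
B=np.array([553.,-45.])
def ang(k):
    b=pickle.load(open(f'top{k}.pkl','rb'));c=b['color'].astype(float)
    # chrome/grey mask vs tile red and dark green: saturation low, bright
    big=cv2.resize(c,None,fx=8,fy=8,interpolation=cv2.INTER_CUBIC)
    red=big[:,:,0]-big[:,:,2]
    def line(u0,u1):
        P=[]
        for u in np.arange(u0,u1,.5):
            i=int((u+.5)*8)
            col=red[205*8:245*8,i]; lum=big[205*8:245*8,i].mean(1)
            m=(col<22)&(lum>75)
            idx=np.where(m)[0]
            if len(idx)<20: continue
            # largest run
            g=np.split(idx,np.where(np.diff(idx)>3)[0]+1); g=max(g,key=len)
            P.append((u,205+(g[0]+g[-1]+1)/16-.5,len(g)/8))
        return np.array(P)
    P=line(264,281); Q=line(291,294.)
    w=np.array([atz(b,u,v,52)[:2] for u,v,_ in P])
    a=np.polyfit(w[:,1],w[:,0],1); hand=np.arctan2(1,a[0])
    # pin along handle fit near y of pin: intersection with circle radius 35 of handle line
    d=np.array([np.cos(hand),np.sin(hand)]);n=np.array([-d[1],d[0]])
    p0=w.mean(0); off=(p0-B)@n
    q=np.array([atz(b,u,v,50)[:2] for u,v,_ in Q]) if len(Q) else None
    print(k,'handle',hand.round(4),'line offset from bolt',off.round(2),'bend est',np.arcsin(off/35).round(4),'widths',P[:,2].mean().round(2),
     'neck',None if q is None else (q.mean(0)-B).round(2))
for k in sys.argv[1:]: ang(k)
E
python3 bend.py 9 10 11 12 13 14 15
```

```text
9 handle 1.942 line offset from bolt 0.9 bend est 0.0257 widths 7.0 neck [-6.79 18.79]
10 handle 1.9417 line offset from bolt 0.94 bend est 0.0268 widths 7.04 neck [-6.97 18.79]
11 handle 1.9059 line offset from bolt 0.5 bend est 0.0144 widths 7.15 neck [-5.42 18.76]
12 handle 1.7386 line offset from bolt 0.25 bend est 0.0071 widths 6.84 neck [-2.12 18.68]
13 handle 1.5888 line offset from bolt 1.07 bend est 0.0306 widths 6.58 neck [-0.26 18.64]
14 handle 1.5331 line offset from bolt 0.87 bend est 0.025 widths 6.53 neck [ 1.14 18.6 ]
15 handle 1.5113 line offset from bolt 0.35 bend est 0.01 widths 6.75 neck [ 1.6  18.59]
```

Call:
servo_tool --increments '[{"dx": 0.26,"dy": 0.01,"dz": 0,"ax": 0,"ay": 0,"az": -0.015,"claw": 1},{"dx": 0.52,"dy": 0.02,"dz": 0,"ax": 0,"ay": 0,"az": -0.03,"claw": 1}]'

```text
clock: 15.5
eef_pos: [545.5, 132.0, 31.2]
tool_rot: [-1.576, 0.018, -0.124]
force: [-13.2, -0.9, 2.2]
width: 0.0
```

```bash
python3 look.py 16; python3 bend.py 15 16
```

```text
[546.7 132.   31.4] -0.125 [-11.   -2.2   1.8] push 10.6
15 handle 1.5113 line offset from bolt 0.35 bend est 0.01 widths 6.75 neck [ 1.6  18.59]
16 handle 1.4674 line offset from bolt 1.97 bend est 0.0564 widths 6.75 neck [ 1.57 18.59]
```

View pics/tp16.png

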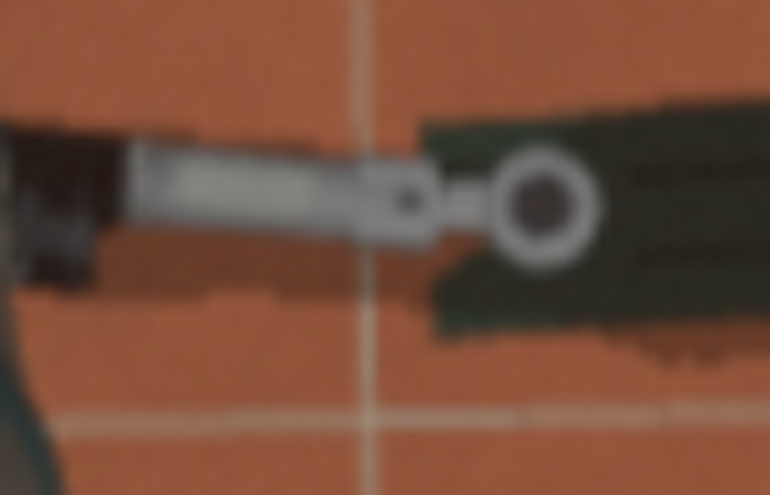

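Call:
servo_tool --increments '[{"dx": 0.2,"dy": 0,"dz": 0,"ax": 0,"ay": 0,"az": -0.012,"claw": 1},{"dx": 0.2,"dy": 0,"dz": 0,"ax": 0,"ay": 0,"az": -0.012,"claw": 1}]'

```text
clock: 15.72
eef_pos: [549.2, 131.9, 31.5]
tool_rot: [-1.576, 0.015, -0.136]
force: [-10.6, -0.7, 2.7]
width: -0.3
```

```bash
python3 look.py 17; python3 bend.py 15 16 17
```

```text
[549.2 131.9  31.5] -0.136 [-11.9  -1.1   1.7] push 11.7
15 handle 1.5113 line offset from bolt 0.35 bend est 0.01 widths 6.75 neck [ 1.6  18.59]
16 handle 1.4674 line offset from bolt 1.97 bend est 0.0564 widths 6.75 neck [ 1.57 18.59]
17 handle 1.4453 line offset from bolt 2.56 bend est 0.0733 widths 6.73 neck [ 1.69 18.59]
```

View pics/tp17.png

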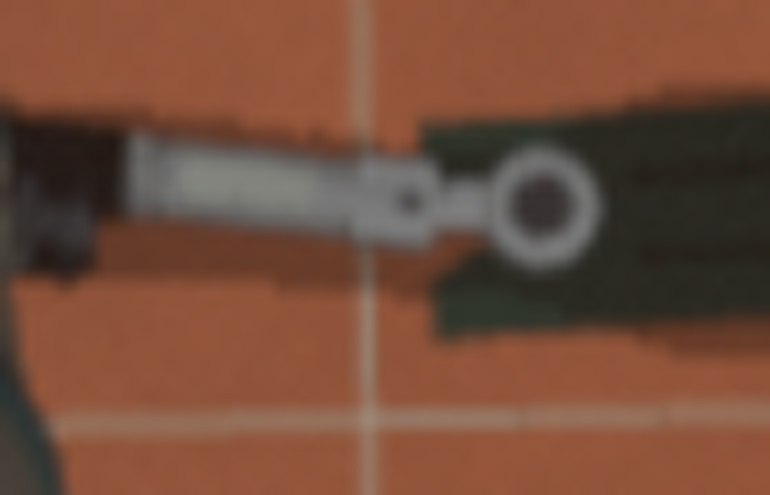

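Call:
servo_tool --increments '[{"dx": 0.15,"dy": 0,"dz": 0,"ax": 0,"ay": 0,"az": -0.01,"claw": 1},{"dx": 0.15,"dy": 0,"dz": 0,"ax": 0,"ay": 0,"az": -0.01,"claw": 1},{"dx": 0.15,"dy": 0,"dz": 0,"ax": 0,"ay": 0,"az": -0.01,"claw": 1}]'

```text
clock: 16.02
eef_pos: [551.0, 131.9, 31.6]
tool_rot: [-1.576, 0.014, -0.146]
force: [-10.9, -1.6, 1.4]
width: -0.2
```

```bash
python3 look.py 18; python3 bend.py 15 16 17 18
```

```text
[551.  132.   31.6] -0.146 [-10.4  -2.2   1.9] push 9.9
15 handle 1.5113 line offset from bolt 0.35 bend est 0.01 widths 6.75 neck [ 1.6  18.59]
16 handle 1.4674 line offset from bolt 1.97 bend est 0.0564 widths 6.75 neck [ 1.57 18.59]
17 handle 1.4453 line offset from bolt 2.56 bend est 0.0733 widths 6.73 neck [ 1.69 18.59]
18 handle 1.434 line offset from bolt 2.86 bend est 0.0819 widths 6.75 neck [ 1.69 18.59]
```

Call:
servo_tool --increments '[{"dx": -0.3,"dy": 0.02,"dz": 0,"ax": 0,"ay": 0,"az": 0.015,"claw": 1},{"dx": -0.6,"dy": 0.04,"dz": 0,"ax": 0,"ay": 0,"az": 0.03,"claw": 1},{"dx": -0.9,"dy": 0.06,"dz": 0,"ax": 0,"ay": 0,"az": 0.045,"claw": 1},{"dx": -1.2,"dy": 0.08,"dz": 0,"ax": 0,"ay": 0,"az": 0.06,"claw": 1},{"dx": -1.5,"dy": 0.1,"dz": 0,"ax": 0,"ay": 0,"az": 0.06,"claw": 1},{"dx": -1.8,"dy": 0.1,"dz": 0,"ax": 0,"ay": 0,"az": 0.06,"claw": 1},{"dx": -2.2,"dy": 0.1,"dz": 0,"ax": 0,"ay": 0,"az": 0.06,"claw": 1}]'

```text
clock: 16.65
eef_pos: [536.5, 134.1, 33.2]
tool_rot: [-1.571, -0.001, -0.086]
force: [0.7, 0.1, 0.2]
width: 0.0
```

Call:
servo_tool --increments '[{"dx": -1,"dy": 0,"dz": 0,"ax": 0,"ay": 0,"az": 0,"claw": 1},{"dx": -2,"dy": 0,"dz": 0,"ax": 0,"ay": 0,"az": 0,"claw": 1},{"dx": -3,"dy": 0,"dz": 0,"ax": 0,"ay": 0,"az": 0,"claw": 1},{"dx": -4,"dy": 0,"dz": 0,"ax": 0,"ay": 0,"az": 0,"claw": 1},{"dx": -4,"dy": 0,"dz": 4,"ax": 0,"ay": 0,"az": 0,"claw": 1},{"dx": -4,"dy": 0,"dz": 8,"ax": 0,"ay": 0,"az": 0,"claw": 1},{"dx": -4,"dy": 0,"dz": 12,"ax": 0,"ay": 0,"az": 0,"claw": 1},{"dx": -4,"dy": 0,"dz": 15,"ax": 0,"ay": 0,"az": 0,"claw": 1}]'

```text
clock: 17.32
eef_pos: [498.1, 135.1, 186.7]
tool_rot: [-1.568, -0.005, -0.085]
force: [1.2, 0.2, -0.6]
width: -0.0
```

Call:
servo_tool --increments '[{"dx": -3,"dy": 6,"dz": 2,"ax": 0,"ay": 0,"az": 0,"claw": 1},{"dx": -3,"dy": 10,"dz": 2,"ax": 0,"ay": 0,"az": 0,"claw": 1},{"dx": -3,"dy": 10,"dz": 2,"ax": 0,"ay": 0,"az": 0,"claw": 1},{"dx": -3,"dy": 10,"dz": 2,"ax": 0,"ay": 0,"az": 0,"claw": 1},{"dx": -3,"dy": 10,"dz": 2,"ax": 0,"ay": 0,"az": 0,"claw": 1},{"dx": -3,"dy": 10,"dz": 2,"ax": 0,"ay": 0,"az": 0,"claw": 1}]'

```text
clock: 17.82
eef_pos: [466.8, 233.8, 203.4]
tool_rot: [-1.571, -0.001, -0.086]
force: [0.5, -0.6, -0.3]
width: -0.2
```

```bash
python3 look.py 19; python3 bend.py 15 18 19;python3 - <<'E'
from h import *
import pickle
a=get_image('scene');save(a,'sc19.png',(150,120,300,320),3);save(a,'scf.png')
a=get_image('top');save(a,'tpf.png')
b=pickle.load(open('top19.pkl','rb'));b=a;g=b['color'][:,:,0].astype(float)
for v in (218,219,220,221,230,231,232,233):
        row=g[v,280:300]; th=75
        i=np.where((row[:-1]>th)&(row[1:]<=th))[0]
        print(v,[round(280+j+(row[j]-th)/(row[j]-row[j+1]),2) for j in i])
E
```

```text
[466.8 233.1 203.3] -0.087 [-0.7 -0.   0.1] push 0.7
15 handle 1.5113 line offset from bolt 0.35 bend est 0.01 widths 6.75 neck [ 1.6  18.59]
18 handle 1.434 line offset from bolt 2.86 bend est 0.0819 widths 6.75 neck [ 1.69 18.59]
19 handle 1.5281 line offset from bolt -0.42 bend est -0.0121 widths 6.69 neck [ 1.87 18.59]
218 [np.float64(288.26)]
219 [np.float64(289.6)]
220 [np.float64(289.88)]
221 []
230 [np.float64(289.84)]
231 [np.float64(289.24)]
232 [np.float64(289.29)]
233 [np.float64(289.47)]
```

View pics/tp19.png

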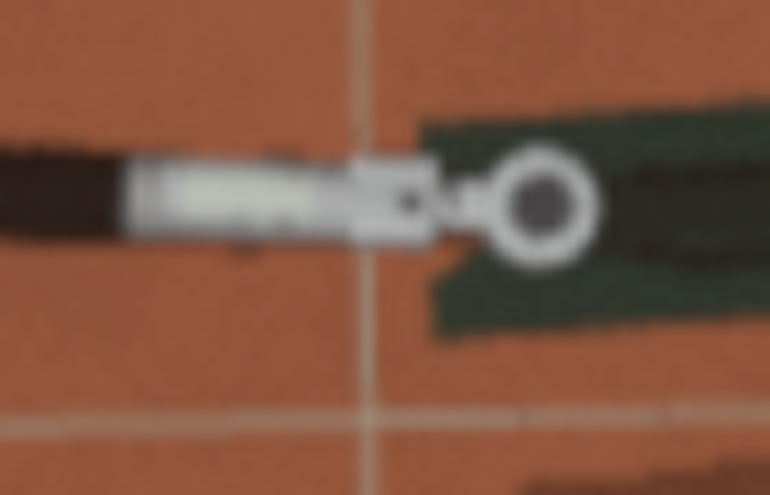

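View pics/scf.png

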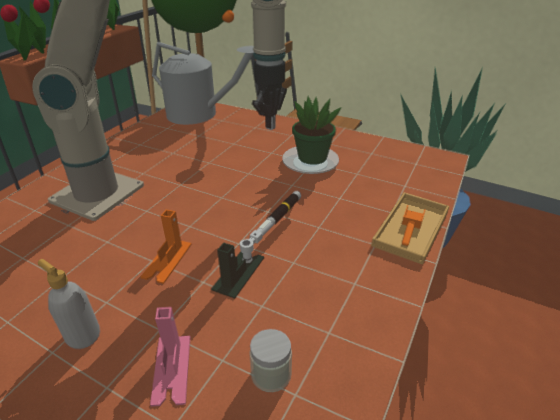

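View pics/tpf.png

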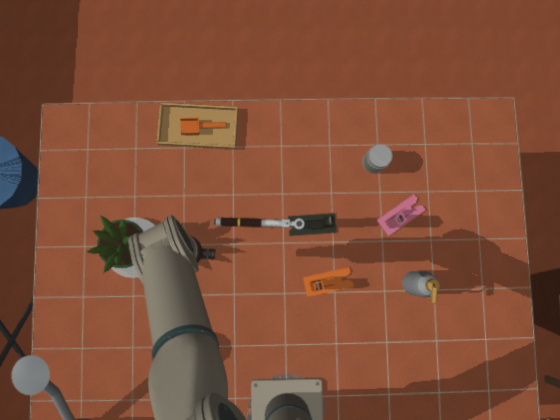

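```bash
python3 -c "
from h import *
print(read_state()['force'],read_state()['qd'].round(3)); finish_job()"
```

```text
[ 0.17795097 -0.68808846 -0.54138848] [ 0.002  0.    -0.005  0.    -0.003  0.002 -0.001]
the job is handed in; nothing more can be done
```

I slid the green foot home against the bolt, turned the wrench until its hinge broke over, let it straighten, and handed the job in at about 18 s. The interface gives no verdict.

- **Foot:** I gripped it by the post, slid it flat, and stopped when the force on the tool reached about 10 N and it stopped advancing. The top picture puts the slot mouth 27.7 mm from the bolt (28 mm when home). After release the plate edge moved less than 0.1 pixel, and it was in the same place to within a pixel (about 2.5 mm) after the wrench work.
- **Wrench:** I pressed with closed fingers at the yellow mark. The bolt turned about 0.45 rad, and the force peaked at about 14.6 N. It then fell to about 10–11 N while the wrench head stayed still and the handle swung on. I held the bend at about 0.08 rad by the pictures, well short of the 0.145 rad limit, then backed off.
- **End state:** The wrench is on the bolt and looks straight, and the arm is clear with no contact force. The pot, mister and jar look unmoved in the final pictures.

My bend measurement scatters by about ±0.02 rad. The final reading of -0.012 rad therefore agrees with straight but does not prove the 0.02 rad limit. A second edge check on the foot at the end disagreed with the earlier one by up to a pixel or more in some rows. I put this down to the changed shadows and the wrench's new position, and relied on the visible plate corners instead.

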